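Open the gas supply, refit the tap knob and hold it pressed in

ROBOT

A 6-joint arm with a two-finger parallel gripper is mounted at the origin on a cart in front of the work surface, level with it; the furniture and walls round the work are solid. World frame = base frame: x ahead of the robot, y to its left, z up, the work surface at z = 0. Lengths are in m, angles in degrees, forces in N, time in s.
With the tool pointing down it reaches from about 0.25 to 0.725 m from the base axis. Payload 9.7 kg.
Tool frame: the origin (TCP) lies between the finger pads; the fingertips stand 11 mm ahead of it and the grasp point (between the pads) lies 8 mm behind it; z points along the fingers, x is the direction in which the jaws open and shut, and the axes are right-handed (so a half turn about z gives the same grasp; the last joint's range is limited). The gripper opens to 85 mm and grips with 20 to 120 N. Pads are 22 mm wide; open, the fingers measure 114 mm over their backs; the gripper's body (76 mm by 85 mm) begins 54 mm behind the grasp point. The pads swing forward as they close: fully open they stand 13 mm farther back than shut.
Start: joints at [71.391, 4.979, 10.078, 95.1, 0, 90], TCP at [0.176, 0.521, 0.242] pointing down, gripper open.
Joint ranges: [-179.16, 179.16], [-48.56, 103.87], [-65.8, 70.77], [-126.05, 130.52], [-82.76, 87.17], [-180, 180]. Speed limits (degrees/s): [127.2, 127.2, 147.25, 180, 180, 180].

INTERFACE

Orientations are given as [roll, pitch, yaw] about the fixed x, y, z axes, in that order (R = Rz(yaw) Ry(pitch) Rx(roll)).
In Python, from workcell import get_obs, camera, job_done gives the robot as it stands.
- The arm moves only by the tool arm_command, never from a script. Its argument "increments" is a list of rows, each a list of 2 entries, a list of its own where there are three numbers: the shift along the tool's x, y, z in units of 25 mm (1.0 is 25 mm), then the turn about the tool's z in units of 6 degrees (1.0 is 6 degrees). In form: [[[dx, dy, dz], roll], ...]. A call has 1 to 5 rows; each row is the pose to reach, as a shift and turn from the pose measured when the call began, along the tool's axes at that moment; what a row does not reach only later rows make up. A row lasts 1/10 s, in which the tool goes at most 50 mm and 8.59 degrees, less where a joint would pass 70% of its speed; a pose out of reach is approached as far as the arm can. A call with a gripper value outside its range is refused whole. "claw" is the closure, from -1 (fully open) to 1 (shut), so that 0 is half open, set as the call begins (left out, the last holds). The fingers move at their own pace and stop on an object; "force" is the grip in N (left out, the last holds). Time passes only in rows, so rows that repeat a pose let the fingers close. It gives the time, the measured TCP pose, the force and the opening at its end, in the units of the state.
- get_obs(): the state, without advancing time (a new reading comes with each control period).
- camera(name): name is "scene" or "top"; returns a dict with "frame" (420x560x3 uint8, red, green, blue), "range_z" (420x560 float32, m along the optical axis (not along the pixel's ray), 0 where there is no reading), "K" (3x3 intrinsics, pixels), "k1" (the pictures are not rectified: a ray, as slopes to the right and down, at radius r is drawn at 1 + k1 r^2 times it, then the intrinsics apply), "R" (3x3) and "t" (3): a world point X has camera coordinates R X + t. Camera axes: x right, y down, z forward; pixel columns grow to the right and rows downward; lengths in m; the calibration is good to about 2 mm. A picture is of the moment at which its call begins.
- job_done(): hands the job in, once; it reports no verdict.
The state is a dict: "time": time; "q": joint angles; "qd": joint speeds; "joint_efforts": joint torques, N m; "ee_pos": TCP position; "tcp_rot": TCP orientation; "wrist_force": force on the tool from outside, world axes, zero at the start; "torque": the same for the moment, N m; "opening": finger opening in m.
Only numpy, scipy, OpenCV 4.12 (cv2) and the standard library are available. Lean on these libraries where they do the work, as an engineer would, in place of code of your own. Each camera call takes 0.05 s, during which the arm holds its last target.

TASK

The knob has come off the burner's gas tap. First open the supply: turn the small handwheel on the supply pipe anticlockwise (seen from above), over as many grasps as it takes, until the raised pip on its rim stands over the fixed pointer under it. Then pick up the loose knob, turn it so that the flat in its bore (on the side of its pointer nose) meets the flat of the tap spindle, push it fully onto the spindle and press it right in against the spring, as one does to keep the flame-failure valve open while lighting; finish while holding it pressed in, and leave the other things on the counter where they are.

Things in the scene. Friction and masses are not known exactly. Their poses are not given: they have to be found in the camera images.
- handwheel (a joint): Angle of the supply valve's handwheel, rad. 0 is shut (a stop; pip opposite the pointer); it grows as the wheel turns anticlockwise seen from above. At 3.14 the pip stands over the pointer: the wanted setting. A stop lies at 3.9. It turns stiffly (about 0.08 N m), stays where it is left and starts between 0 and 0.7.
- wheel_center (a point): Centre of the handwheel, on its axis, half-way up its rim. The wheel is a grey solid disc with a lobed rim, lying flat, 56 mm in diameter, 10 mm thick, its centre 101 mm above the counter; grip it across its diameter from above. Below it are the stem and bonnet (up to 35 mm wide) and the pipe, its nuts up to 57 mm above the counter. x axis: from the wheel's axis toward the pip; z up.
- wheel_pip (a point): Top of the raised pip on the handwheel's upper face: a grey stud 8 mm wide, standing 4.5 mm above the rim, 23 mm from the wheel's axis, top 110 mm above the counter. It turns with the wheel.
- pointer_tip (a point): Tip of the fixed steel pointer, a flat plate clamped on the valve bonnet 21 mm below the wheel, reaching 46 mm out from the wheel's axis toward the unit's front (the robot), top 75 mm above the counter.
- boiling_ring: The burner unit, fixed: a low steel box, 280 mm (x) by 200 mm (y), top 66 mm above the counter, its pan support up to 102 mm; origin under its middle, z up, x away from the robot, y toward the valve. Spindle at x -108, y 25 mm; handwheel at x -100, y 142 mm. A shelf edge crosses above it at about world x 0.70, z 0.43.
- spindle_tip (a point): Top centre of the tap spindle, an upright steel D-shaft on the unit's front edge: 10 mm in diameter, 2 mm from axis to flat, D-section 16 mm long, 1.5 mm chamfer at the top; tip 89 mm above the counter when not pressed. z up; the flat faces this frame's -x (toward the robot, up to 0.65 rad either way). It turns only against stiff friction (0.08 N m).
- spindle_press (a joint): How far the spindle is pressed down, m: 0 free, 0.005 at the stop. A spring pushes it up, about 3.2 N when free and 7.2 N at the stop.
- knob_center (a point): Centre of the loose black tap knob, on its axis, half-way up (18 mm above its underside). It stands upright: a round skirt 52 mm wide, 12 mm high, above it a bar grip 15 mm thick, 24 mm high, from 20 mm on the +x side to 26 mm on the -x side, with a narrow nose 5 mm beyond and a metal line on top toward it; 36 mm high in all, 40 to 85 g. z up; the nose points along -x.
- knob_bore (a point): Mouth of the bore, centre of the knob's underside, axes as knob_center. The bore is a D: 11.6 mm in diameter, 2.8 mm from axis to flat, 14 mm deep, its flat on the nose's (-x) side. The knob fits when its x and z axes point the same way as those of spindle_tip; fully on, the mouth is 14 mm below the spindle's tip and knob_center 4 mm above it.
- flux_tin_center (a point): Bystander, centre of a round tin of paste with a green lid, 62 mm wide, 34 mm high, near the toolbox. To be left where it is.
- plug_brass_center (a point): Bystander, centre of a threaded brass pipe plug with a square head, 27 x 27 x 25 mm. To be left where it is.
- tape_spool_b_center (a point): Bystander, centre of a flat yellow spool of thread tape, 53 mm wide, 16 mm high. To be left where it is.
- elbow_brass_1_center (a point): Bystander, centre of a brass pipe elbow, 37 x 37 x 26 mm, by the wrench. To be left where it is.
- adjustable_wrench_center (a point): Bystander, centre of an adjustable wrench lying flat, 217 mm long, 54 mm wide, 11 mm thick, beside the burner unit. To be left where it is.
- pipe_end (a point): Upper end of a long grey steel pipe, about 25 mm thick, that leans over the counter's front edge on the robot's left: it rises from the floor near the robot through the edge (world x 0.34, y 0.18) to this free end, about 0.38 m above the counter. It stands fast; keep the arm clear of it.
Not all that is in view belongs to the job. Leave any red look-alike of the part that bears knob_center alone.

How it is judged (in metres and radians):
On the way, in this order (a step that is already met when the one before it is completed fails the run):
1. the handwheel's pip stands over the fixed pointer (valve angle 3.14, give or take 0.25 rad) (value of joint handwheel between 2.89 and 3.39 rad), for 0.3 s.
2. the knob is fully on the spindle, flat to flat (z of knob_center in the frame of spindle_tip below 0.0065 m and horizontal distance between knob_center and spindle_tip below 0.004 m and angle between the x axis of knob_center and the x axis of spindle_tip, either way round below 0.3 rad and angle between the z axis of knob_center and the z axis of spindle_tip, either way round below 0.15 rad), for 0.2 s.
At the end, for the whole second after the job is handed in: the valve still stands at its setting (3.14, give or take 0.25 rad); the knob is fully on the spindle (its centre less than 6.5 mm above the spindle's tip, within 4 mm of its axis, flats matching) and the robot's fingers hold it pressed in, the spindle at least 3.8 mm down of its 5 mm (all of step 1 and all of step 2 and value of joint spindle_press above 0.0038 m and contact force between the fingers and knob above 1.5 N); the arm keeps its last pose, push and grip.
It fails at once if one of the bystanders is moved by more than 30 mm (distance of any of flux_tin_center, plug_brass_center, tape_spool_b_center, elbow_brass_1_center, adjustable_wrench_center from where it was at the start of the episode above 0.03 m).
It also fails if it takes over 72 s, if anything falls off the work surface, if the arm or the gripper's body presses on something with over 40 N, if the wrist force passes 120 N, or if a joint passes its speed limit or range.

## Working session

There is one attempt and no reset: what is moved stays moved. The work goes in short steps, Python scripts to look and compute and a tool call to move; the robot and the scene stay as the last step left them, time stands still between calls to the robot, and variables do not carry over. Pictures are saved under pics/ and viewed, and the job is handed in when it is done.

Besides the shell and the picture viewer there is one more tool, called after "Request:" as name(argument=value, ...) on one line, values as JSON. arm_command: Moves the arm, as the interface text tells. Its arguments: {"type":"object","properties":{"increments":{"type":"array"},"claw":{"type":"number"},"force":{"type":"number"}},"required":["increments"]}

```bash
mkdir -p pics; ls
cat > h.py <<'E'
import numpy as np, cv2
from workcell import get_obs, camera, job_done
from scipy.spatial.transform import Rotation as Ro
def snap(n):
    c=camera(n); c['name']=n; np.savez('%s.npz'%n,**{k:np.array(c[k]) for k in('frame','range_z','K','k1','R','t')}); return c
def load(n):
    return dict(np.load('%s.npz'%n))
def rays(c,uv):
    uv=np.asarray(uv,float).reshape(-1,1,2)
    K=np.array(c['K']); d=np.array([float(c['k1']),0,0,0,0])
    n=cv2.undistortPoints(uv,K,d,None,None).reshape(-1,2)
    d_=np.c_[n,np.ones(len(n))]
    R=np.array(c['R']);t=np.array(c['t'])
    return -R.T@t, d_@R   # origin, world dirs (unit z cam)
def plane(c,uv,z):
    o,d=rays(c,uv); s=(z-o[2])/d[:,2]; return o+d*s[:,None]
def depthpts(c,uv):
    o,d=rays(c,uv); uv=np.asarray(uv,int).reshape(-1,2)
    return o+d*np.array(c['range_z'])[uv[:,1],uv[:,0]][:,None]
def proj(c,X):
    X=np.asarray(X,float).reshape(-1,3)
    p,_=cv2.projectPoints(X,cv2.Rodrigues(np.array(c['R']))[0],np.array(c['t']).reshape(3,1),np.array(c['K']),np.array([float(c['k1']),0,0,0,0.]))
    return p.reshape(-1,2)
def save(c,f,box=None,s=1):
    im=c['frame'][:,:,::-1]
    if box: im=im[box[1]:box[3],box[0]:box[2]]
    cv2.imwrite('pics/'+f,cv2.resize(im,None,fx=s,fy=s,interpolation=cv2.INTER_CUBIC))
E
python3 - <<'E'
from h import *
print(get_obs())
for n in('scene','top'):
    c=snap(n); save(c,n+'0.png',s=1.4); print(c['K'],c['k1'],c['R'],c['t'])
E
```

```text
pics
{'time': 0.0, 'q': array([ 7.13926736e+01,  5.01093634e+00,  1.00326427e+01,  9.50993994e+01,
       -1.44302084e-03,  9.00001339e+01]), 'qd': array([ 0.00143347,  0.05056084,  0.04630486,  0.07141869,  0.02175623,
       -0.00350136]), 'joint_efforts': array([ 1.02644317e-04, -5.20386600e+01,  4.64805400e+01,  1.63963489e-02,
        8.19181105e-05,  8.22459242e-06]), 'ee_pos': array([0.17542918, 0.52103521, 0.24156841]), 'tcp_rot': array([1.79998557e+02, 7.76930062e-02, 7.13925397e+01]), 'wrist_force': array([-0.47049178,  0.17498065,  0.32902119]), 'torque': array([-0.0725731 ,  0.00380879,  0.06352626]), 'opening': 0.08543025155254852}
[[429.10020918   0.         272.57549489]
 [  0.         429.10020918 211.42203298]
 [  0.           0.           1.        ]] -0.09916709459720544 [[ 0.89423394 -0.44757821 -0.0044044 ]
 [-0.24918148 -0.48962697 -0.83556809]
 [ 0.37182556  0.74829084 -0.54936925]] [-0.54008376  0.31118069  0.8716169 ]
[[397.43802482   0.         284.09906154]
 [  0.         397.43802482 211.35595365]
 [  0.           0.           1.        ]] -0.11566572772133658 [[-0.06339059 -0.99798193  0.00370102]
 [-0.97744033  0.06133629 -0.20210952]
 [ 0.20147464 -0.01642937 -0.97935593]] [-0.02050743  0.60862664  0.9382571 ]
```

View pics/scene0.png

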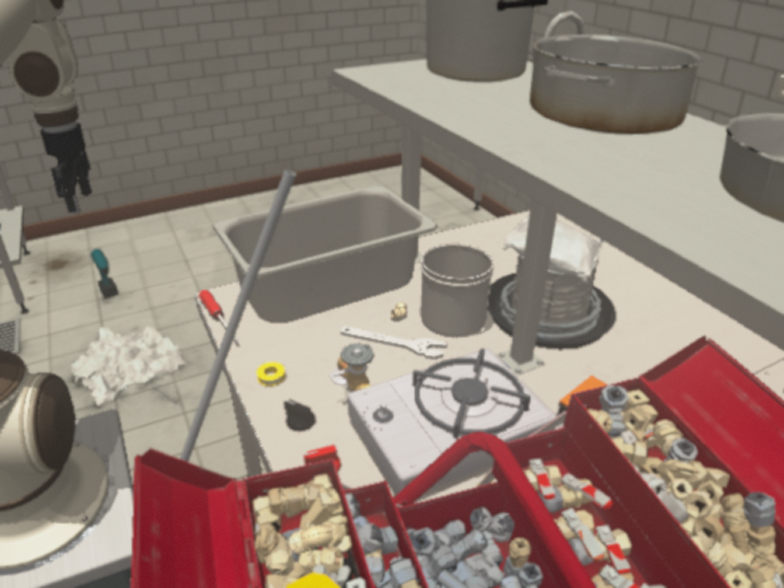

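View pics/top0.png

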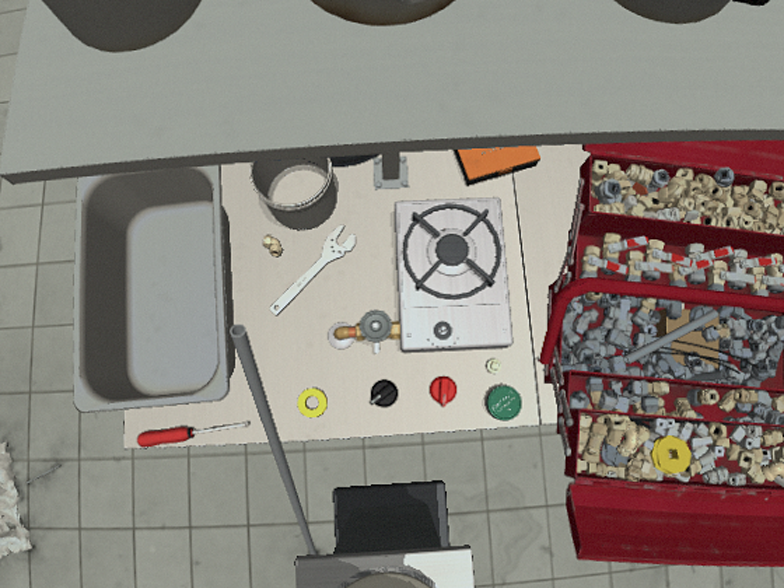

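The top view shows the black knob at display (383,393). The red look-alike is at (443,391), the handwheel at (375,325), the spindle at (443,330), and the leaning pipe's end at (238,330). The black knob fits the description. Next I'll confirm it in an enlarged crop.

Run:
```python
from h import *
c=load('top'); save(c,'top_crop.png',(225,210,345,300),6.5)
c=load('scene'); save(c,'scene_crop.png',(190,235,310,315),6.5)
```

```text
(no output)
```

View pics/top_crop.png

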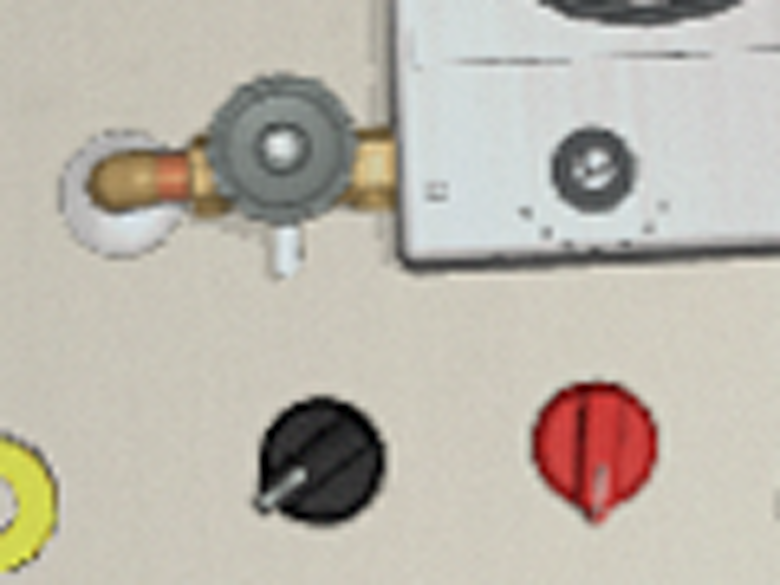

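View pics/scene_crop.png

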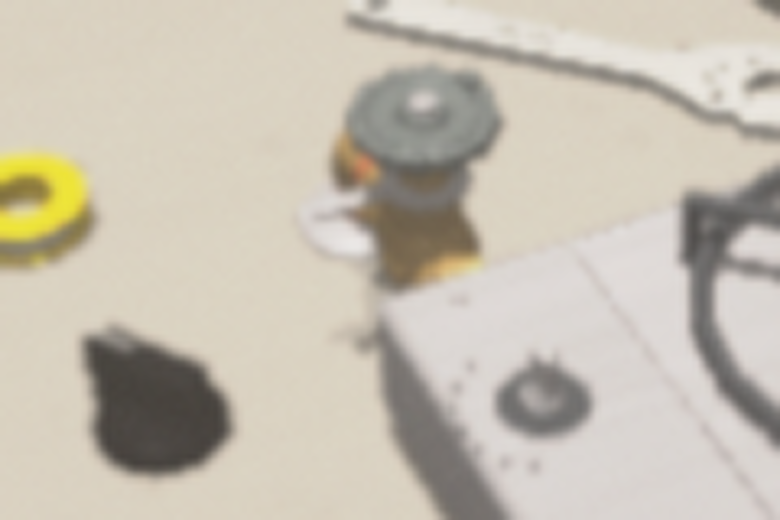

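```bash
python3 - <<'E'
from h import *
a=load('top'); b=load('scene')
save(a,'sp_top.png',(304,222,330,246),20)
save(b,'sp_scene.png',(260,284,290,306),20)
save(b,'wheel_scene.png',(238,240,272,266),20)
E
cd pics; python3 -c "
import cv2,numpy as np
i=[cv2.resize(cv2.imread(f),(400,360)) for f in('sp_top.png','sp_scene.png')]
w=cv2.resize(cv2.imread('wheel_scene.png'),(400,306));cv2.imwrite('m1.png',np.hstack(i));cv2.imwrite('m2.png',w)"
```

```text
(no output)
```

View pics/m1.png

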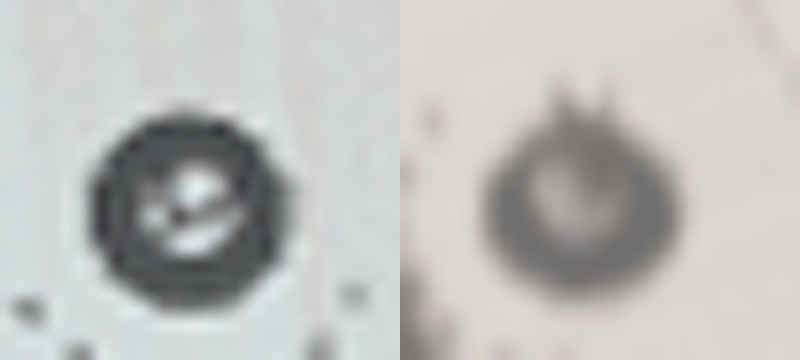

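View pics/wheel_scene.png

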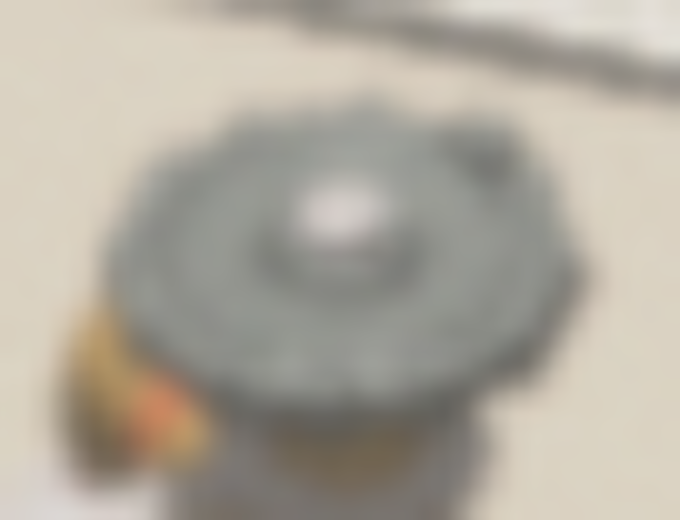

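Run:
```python
from h import *
a=load('top'); b=load('scene')
for c in(a,b): print('cam',-c['R'].T@c['t'])
np.set_printoptions(precision=4,suppress=True)
# knob: black mask in top
def blob(c,box,thr,f):
    x0,y0,x1,y1=box; im=c['frame'][y0:y1,x0:x1].astype(int)
    m=f(im).astype(np.uint8)
    n,l,s,ce=cv2.connectedComponentsWithStats(m)
    i=1+np.argmax(s[1:,4]); 
    ys,xs=np.nonzero(l==i); return np.c_[xs+x0,ys+y0],s[i]
p,s=blob(a,(255,260,292,300),0,lambda i:i.max(2)<75); print('knob top',s,p.mean(0))
cn=p.astype(np.int32); (cx,cy),r=cv2.minEnclosingCircle(cn.astype(np.float32)); print(cx,cy,r)
P=plane(a,[[p.mean(0)[0],p.mean(0)[1]]],.012);print(P)
# line on knob: bright px within
x0,y0=255,260
im=a['frame'][270:292,258:290].astype(int).max(2)
print(im)
im=a['frame'][226:244,308:326].astype(int).mean(2).astype(int)
print(im)
# wheel
g=a['frame'][215:250,250:285].astype(int)
p,s=blob(a,(250,215,287,250),0,lambda i:(i.mean(2)<135)&(i.max(2)-i.min(2)<28)); (cx,cy),r=cv2.minEnclosingCircle(p.astype(np.float32)); print('wheel',s,cx,cy,r,plane(a,[[cx,cy]],.103))
p,s=blob(b,(238,240,272,262),0,lambda i:(i.mean(2)<165)&(i.max(2)-i.min(2)<28)); print('wheel b',s)
print('pip b',plane(b,[[262.5,247.5],[262.5,248.5]],.109), 'boss', plane(b,[[255,250.7]],.113))
```

```text
cam [ 0.40456123 -0.04238197  1.04197279]
cam [ 0.23641225 -0.74159021  0.73647344]
knob top [ 10  11  19  20 272] [274.2096 280.3272]
273.672119140625 280.6229553222656 9.714241027832031
[[ 0.4379 -0.0229  0.012 ]]
[[203 201 202 201 198 201 203 203 203 202 201 205 208 204 192 187 181 182
  191 206 211 205 205 205 204 206 207 206 203 205 208 204]
 [199 201 204 200 200 201 204 203 205 204 206 201 181 167 111  45  44  47
  102 160 184 195 207 207 204 207 206 204 208 206 206 205]
 [202 199 206 206 203 202 204 206 207 204 191 152  31   1  14  18  22  15
   15   1  29 120 191 201 206 206 204 206 206 207 208 205]
 [202 204 202 204 204 202 201 206 204 176  88  13  19  26  37  44  42  49
   35  10   8  11  81 161 204 204 207 207 205 207 207 204]
 [203 204 205 200 203 202 203 209 187 105   6  29  42  59  52  48  52  49
   39  24  20   8   7  79 167 212 206 202 204 206 210 205]
 [203 201 203 201 201 202 205 200 145   3  25  46  50  45  50  47  39  30
   19  30  38  29  11   9 117 193 206 207 206 207 208 207]
 [205 202 204 203 205 201 202 163   2  19  42  51  51  52  48  36  11  22
   30  38  4
[... 2927 characters left out ...]
38 197 209 210]
 [217 195 121  79  82  84 116 185 215 178 106  82  85  73 163 219 211 211]
 [217 221 181  76  85  86  85  84  83  82  84  83  85 105 179 213 210 213]
 [217 220 194 130  91  81  83  84  85  84  87  84 111 185 223 212 209 214]
 [216 216 220 207 158 103  87  89  85  82  94 116 183 224 218 212 210 212]
 [215 216 214 219 224 196 139 128 124 134 150 185 219 217 216 211 207 213]
 [215 217 215 216 218 216 220 218 222 222 218 218 217 217 217 216 207 208]]
wheel [  6   7  24  23 369] 268.01513671875 233.46969604492188 12.506217002868652 [[ 0.5464 -0.0164  0.103 ]]
wheel b [  5   6  24  16 296]
pip b [[ 0.5705 -0.0148  0.109 ]
 [ 0.5688 -0.0183  0.109 ]] boss [[ 0.5476 -0.0224  0.113 ]]
```

```bash
cat >> h.py <<'E'
from scipy.optimize import least_squares
def contour(c,box,f):
    x0,y0,x1,y1=box; S=6
    im=cv2.resize(c['frame'][y0:y1,x0:x1],None,fx=S,fy=S,interpolation=cv2.INTER_CUBIC).astype(int)
    m=f(im).astype(np.uint8)*255
    m=cv2.morphologyEx(m,cv2.MORPH_CLOSE,np.ones((9,9),np.uint8))
    k,_=cv2.findContours(m,cv2.RETR_EXTERNAL,cv2.CHAIN_APPROX_NONE)
    k=max(k,key=cv2.contourArea).reshape(-1,2)
    return (k+.5)/S-.5+[x0,y0]
def circ(P,r=None):
    x0=np.r_[P[:,:2].mean(0),r or .02]
    g=lambda x:np.hypot(P[:,0]-x[0],P[:,1]-x[1])-(r or x[2])
    s=least_squares(g,x0,loss='soft_l1',f_scale=.0007); return s.x
E
python3 - <<'E'
from h import *
np.set_printoptions(precision=4,suppress=True)
a=load('top'); b=load('scene')
k=contour(a,(255,264,292,300),lambda i:i.max(2)<125)
for z in(.0,.006,.012):
    print('knob',circ(plane(a,k,z)))
w=contour(a,(248,212,290,252),lambda i:(i.mean(2)<150)&(i.max(2)-i.min(2)<30))
print('wheel',circ(plane(a,w,.104)))
d=contour(a,(304,222,330,246),lambda i:(i.mean(2)<145))
for z in(.066,.069): print('disc',circ(plane(a,d,z)))
# knob line: bright pixels
uv=np.array([[270,282],[271,282],[270,283],[271,283],[268,284],[269,284],[267,285],[268,285],[266,286],[267,286],[266,287]])
P=plane(a,uv+0.,.036); print(P[:,:2])
kc=circ(plane(a,k,.006))[:2]
q=P[:,:2].mean(0)-kc; print('nose ang',np.degrees(np.arctan2(q[1],q[0])),np.hypot(*q))
l=cv2.fitLine((P[:,:2]*1000).astype(np.float32),cv2.DIST_L2,0,.01,.01).ravel(); print(l,np.degrees(np.arctan2(l[1],l[0])))
# depth heights
for n,uv in(('knobtop',(274,281)),('wheel',(276,236)),('disc',(312,235)),('ctr',(300,270)),('unit',(330,246))):
    print(n,depthpts(a,[uv]))
# unit edges
g=(a['frame'].astype(int).mean(2))
print('box corner front-left?',plane(a,[[287,250],[365,247.5]],.066))
E
```

```text
knob [ 0.4376 -0.022   0.0255]
knob [ 0.4374 -0.0221  0.0254]
knob [ 0.4373 -0.0222  0.0253]
wheel [ 0.5482 -0.0153  0.0286]
disc [ 0.5391 -0.1332  0.0161]
disc [ 0.5386 -0.1329  0.016 ]
[[ 0.4336 -0.0126]
 [ 0.4335 -0.0151]
 [ 0.4311 -0.0125]
 [ 0.431  -0.015 ]
 [ 0.429  -0.0073]
 [ 0.4288 -0.0098]
 [ 0.4266 -0.0047]
 [ 0.4265 -0.0072]
 [ 0.4243 -0.0021]
 [ 0.4242 -0.0046]
 [ 0.4219 -0.0019]]
nose ang 124.03460195007332 0.01647743168555233
[  0.6175  -0.7866 428.2223  -8.4315] -51.86657
knobtop [[ 0.4354 -0.0228  0.038 ]]
wheel [[ 0.5389 -0.0351  0.1044]]
disc [[ 0.5409 -0.1238  0.0688]]
ctr [[ 0.4607 -0.0914 -0.0014]]
unit [[ 0.511  -0.1663  0.0665]]
box corner front-left? [[ 0.508  -0.0597  0.066 ]
 [ 0.5015 -0.253   0.066 ]]
```

Run:
```python
from h import *
np.set_printoptions(precision=4,suppress=True)
a=load('top')
P=plane(a,[[315,236.2],[319.,235.2]],.089)[:,:2]; d=P[0]-P[1]; print(P,'flat line; x-axis yaw',np.degrees(np.arctan2(d[1],d[0]))-90)
# bright top face + lower centroid
P=plane(a,[[316.3,234.2],[316.1,235.5]],.089);print(P)
b=load('scene'); print('proj of disc ctr in scene z=.069,.089',proj(b,[[.5386,-.1329,.069],[.5386,-.1329,.089]]),proj(a,[[.5386,-.1329,.069],[.5386,-.1329,.089]]))
print('wheel boss scene',proj(b,[[.5482,-.0153,.112]]))
d=contour(b,(258,280,292,308),lambda i:i.mean(2)<165)
for z in(.066,.069): print('disc scene',circ(plane(b,d,z)))
w=contour(b,(238,240,275,262),lambda i:(i.mean(2)<165)&(i.max(2)-i.min(2)<28))
ws=plane(b,w,.104); print('wheel scene',circ(ws[ws[:,0]>.545]))
for u in((262.5,247.5),):
  p=plane(b,[u],.109)[0]; q=p[:2]-[.5482,-.0153]; print('pip',p,np.hypot(*q),np.degrees(np.arctan2(q[1],q[0])))
# knob in scene
k=contour(b,(198,280,232,312),lambda i:i.mean(2)<110); P=plane(b,k,.006); print(circ(P))
```

```text
[[ 0.5346 -0.1291]
 [ 0.5365 -0.139 ]] flat line; x-axis yaw 10.411675639765448
[[ 0.5393 -0.1327  0.089 ]
 [ 0.5362 -0.1319  0.089 ]]
proj of disc ctr in scene z=.069,.089 [[272.9093 295.7596]
 [272.8727 289.0745]] [[315.7466 235.6587]
 [316.422  234.4855]]
wheel boss scene [[253.9693 249.2618]]
disc scene [ 0.5397 -0.1318  0.0164]
disc scene [ 0.5384 -0.1345  0.0163]
wheel scene [ 0.5447 -0.0202  0.0312]
pip [ 0.5705 -0.0148  0.109 ] 0.022269761619206352 1.21324433393683
[ 0.4366 -0.0171  0.03  ]
```

Run:
```python
from h import *
np.set_printoptions(precision=4,suppress=True)
a=load('top'); b=load('scene')
# two-view triangulation of pipe end: top (238,330)/1.4, scene (290,174)/1.4
o1,d1=rays(a,[[238/1.4,330/1.4]]); o2,d2=rays(b,[[290/1.4,174/1.4]])
A=np.c_[d1[0],-d2[0]]; s,*_=np.linalg.lstsq(A,o2-o1,rcond=None); print(o1+s[0]*d1[0],o2+s[1]*d2[0])
print(depthpts(a,[[170,237],[176,255],[186,290],[205,340],[215,370]]))
print(get_obs()['ee_pos'])
```

```text
[0.5122 0.1446 0.3713] [0.5123 0.1446 0.3713]
[[ 0.5118  0.1479  0.3593]
 [ 0.4827  0.1449  0.3322]
 [ 0.4223  0.1591  0.203 ]
 [ 0.2877  0.1812 -0.0948]
 [ 0.1521  0.2096 -0.3958]]
[0.1755 0.5211 0.2417]
```

```bash
cat >> h.py <<'E'
def go(x,y,z,yaw=None,n=5):
    o=get_obs(); R=Ro.from_euler('xyz',o['tcp_rot'],degrees=True).as_matrix()
    d=R.T@(np.array([x,y,z])-o['ee_pos'])/.025
    r=0 if yaw is None else -((yaw-o['tcp_rot'][2]+180)%360-180)/6
    print('pos',o['ee_pos'].round(4),'rot',o['tcp_rot'].round(2),'q',o['q'].round(1),'t',o['time'],'F',o['wrist_force'].round(1),'T',o['torque'].round(2),'op',round(o['opening'],4))
    print('TOTAL',d.round(2),'roll',round(r,2))
E
python3 -c "
from h import *
go(.10,.30,.28)"
```

```text
pos [0.1755 0.5211 0.2417] rot [-1.800e+02  7.000e-02  7.139e+01] q [71.4  5.  10.  95.1  0.  90. ] t 0.1 F [-0.5 -0.8  0.4] T [-0.02  0.07 -0.01] op 0.0854
TOTAL [-9.35 -0.04 -1.52] roll 0
```

Request:
arm_command(increments=[[[-1,0,-0.3],0],[[-2.2,0,-0.6],0],[[-3.4,0,-0.9],0],[[-4.6,0,-1.2],0],[[-5.8,0,-1.5],0]])

```text
time: 0.6
ee_pos: [0.1288, 0.3824, 0.2792]
tcp_rot: [180.0, 0.1, 71.4]
wrist_force: [0.8, -0.6, -0.5]
opening: 0.0849
```

```bash
python3 -c "
from h import *
go(.10,.30,.28)"
```

```text
pos [0.1288 0.3824 0.2792] rot [1.800e+02 1.000e-01 7.139e+01] q [ 71.4 -13.7  -3.3 100.5  -0.   90. ] t 0.6 F [ 0.8 -0.6 -0.5] T [-0.03  0.03 -0.03] op 0.0849
TOTAL [-3.49 -0.04 -0.02] roll 0
```

Request:
arm_command(increments=[[[-1.5,0.1,0],1],[[-3,0.2,0],2],[[-3.4,1.3,0],3],[[-3.7,2.4,0],4],[[-4,3.5,0],5]])

```text
time: 1.1
ee_pos: [0.1802, 0.2589, 0.2794]
tcp_rot: [180.0, 0.0, 41.2]
wrist_force: [1.1, 0.5, 0.7]
opening: 0.0858
```

```bash
python3 -c "
from h import *
go(.26,.18,.28,-65)
go(.31,.08,.28,-65)"
```

```text
pos [0.1802 0.2589 0.2794] rot [1.7996e+02 5.0000e-02 4.1200e+01] q [ 55.2 -25.3 -11.6 103.8  -0.  104. ] t 1.1 F [1.1 0.5 0.7] T [ 0.11 -0.   -0.  ] op 0.0858
TOTAL [ 0.32  4.48 -0.02] roll 17.7
pos [0.1802 0.2589 0.2794] rot [1.7996e+02 5.0000e-02 4.1200e+01] q [ 55.2 -25.3 -11.6 103.8  -0.  104. ] t 1.1 F [1.1 0.5 0.7] T [ 0.11 -0.   -0.  ] op 0.0858
TOTAL [-0.81  8.8  -0.01] roll 17.7
```

Request:
arm_command(increments=[[[0,1.5,0],1.2],[[0.2,3,0],2.4],[[0.3,4.5,0],3.6],[[-0.1,6,0],4.8],[[-0.5,7.5,0],6]])

```text
time: 1.6
ee_pos: [0.2947, 0.1081, 0.2793]
tcp_rot: [179.9, 0.0, 4.9]
wrist_force: [1.1, 0.8, 0.5]
opening: 0.0848
```

```bash
python3 -c "
from h import *
go(.4,-.0,.23,-65)
go(.5475,-.016,.17,-65)"
```

```text
pos [0.2947 0.1081 0.2793] rot [1.7993e+02 3.0000e-02 4.9200e+00] q [ 2.020e+01 -2.550e+01 -1.180e+01  1.038e+02 -1.000e-01  1.053e+02] t 1.6 F [1.1 0.8 0.5] T [ 0.1  -0.05 -0.02] op 0.0848
TOTAL [3.83 4.67 1.98] roll 11.65
pos [0.2947 0.1081 0.2793] rot [1.7993e+02 3.0000e-02 4.9200e+00] q [ 2.020e+01 -2.550e+01 -1.180e+01  1.038e+02 -1.000e-01  1.053e+02] t 1.6 F [1.1 0.8 0.5] T [ 0.1  -0.05 -0.02] op 0.0848
TOTAL [9.65 5.81 4.37] roll 11.65
```

Request:
arm_command(increments=[[[0,1.5,0],1.2],[[0.5,3,0],2.4],[[1.5,4.3,0.5],3.6],[[2.7,4.6,1.2],4.8],[[3.8,4.7,2],6]])

```text
time: 2.1
ee_pos: [0.4006, -0.0025, 0.229]
tcp_rot: [180.0, -0.1, -31.6]
wrist_force: [-0.4, 0.7, -0.7]
opening: 0.0855
```

```bash
python3 -c "
from h import *
go(.5475,-.016,.17,-65)"
```

```text
pos [ 0.4006 -0.0025  0.229 ] rot [ 1.7995e+02 -7.0000e-02 -3.1560e+01] q [-3.000e-01 -1.560e+01 -1.040e+01  9.510e+01 -1.000e-01  1.213e+02] t 2.1 F [-0.4  0.7 -0.7] T [0.04 0.03 0.01] op 0.0855
TOTAL [ 5.29 -2.62  2.36] roll 5.57
```

Request:
arm_command(increments=[[[1.2,-0.6,0.5],1.2],[[2.4,-1.2,1.0],2.4],[[3.6,-1.8,1.5],3.6],[[4.8,-2.4,2],4.8],[[5.3,-2.6,2.4],6]])

```text
time: 2.6
ee_pos: [0.5494, -0.0167, 0.167]
tcp_rot: [179.9, -0.0, -67.9]
wrist_force: [-1.1, 0.3, 0.6]
opening: 0.0855
```

Run:
```python
from h import *
go(.5475,-.016,.091)
c=snap('scene'); save(c,'s1.png',(170,170,330,290),5)
```

```text
pos [ 0.5494 -0.0167  0.167 ] rot [ 1.7992e+02 -4.0000e-02 -6.7860e+01] q [-1.700e+00  4.100e+00  8.000e-01  8.680e+01 -1.000e-01  1.562e+02] t 2.6 F [-1.1  0.3  0.6] T [ 0.02  0.07 -0.03] op 0.0855
TOTAL [-0.06  0.05  3.04] roll 0
```

View pics/s1.png

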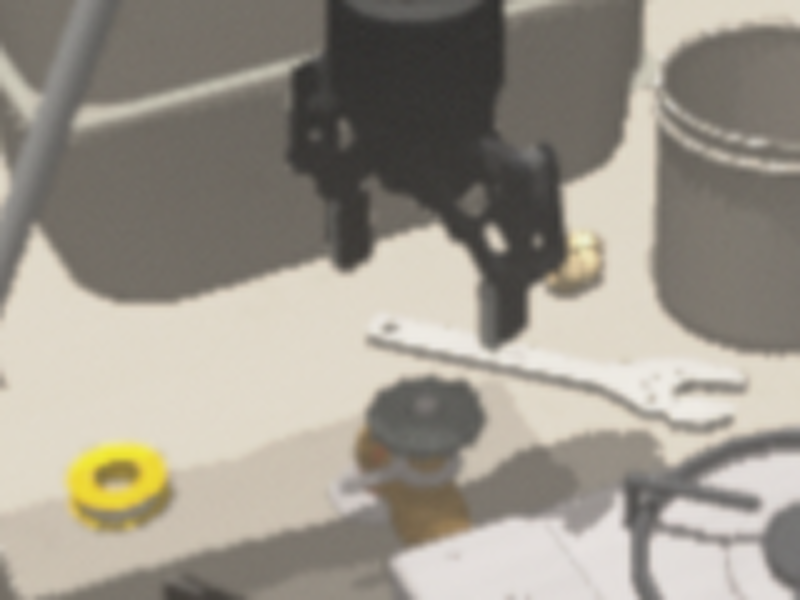

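The open gripper is centred over the wheel (crop (425,415)), with a finger on each side. I'll descend.

Request:
arm_command(increments=[[[-0.05,0.05,0.8],0],[[-0.05,0.05,1.6],0],[[-0.05,0.05,2.4],0],[[-0.05,0.05,2.9],0],[[-0.05,0.05,3.05],0]])

```text
time: 3.15
ee_pos: [0.5466, -0.0162, 0.0877]
tcp_rot: [179.7, 0.0, -68.2]
wrist_force: [-0.2, 0.3, 0.6]
opening: 0.0854
```

Request:
arm_command(increments=[[[0,0,0],0],[[0,0,0],0],[[0,0,0],0],[[0,0,0],0],[[0,0,0],0]], claw=1, force=40)

```text
time: 3.65
ee_pos: [0.5463, -0.0148, 0.0892]
tcp_rot: [179.8, 0.2, -68.2]
wrist_force: [-5.7, 8.4, 5.8]
opening: 0.0546
```

Run:
```python
from h import *
go(.5475,-.016,.091)
c=snap('scene'); save(c,'s2.png',(190,190,310,280),6.5)
```

```text
pos [ 0.5463 -0.0148  0.0892] rot [179.79   0.2  -68.16] q [-1.600e+00  4.600e+00 -7.300e+00  7.840e+01  1.000e-01  1.566e+02] t 3.65 F [-5.7  8.4  5.8] T [1.88 1.13 0.03] op 0.0546
TOTAL [ 0.06 -0.03 -0.07] roll 0
```

View pics/s2.png

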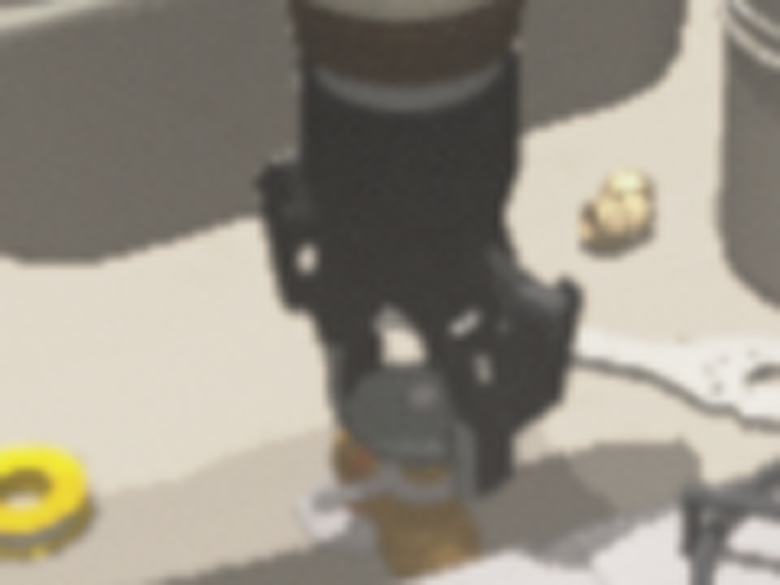

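Request:
arm_command(increments=[[[0,0,0],-1],[[0,0,0],-2],[[0,0,0],-3],[[0,0,0],-4],[[0,0,0],-5]], force=50)

```text
time: 4.2
ee_pos: [0.547, -0.0156, 0.0895]
tcp_rot: [179.9, 0.2, -37.9]
wrist_force: [5.0, -5.9, -7.3]
opening: 0.0543
```

Request:
arm_command(increments=[[[0,0,0],-1],[[0,0,0],-2],[[0,0,0],-3],[[0,0,0],-4],[[0,0,0],-5]])

```text
time: 4.7
ee_pos: [0.5481, -0.0162, 0.0895]
tcp_rot: [179.9, 0.1, -7.7]
wrist_force: [10.0, -3.4, -10.8]
opening: 0.0542
```

Run:
```python
from h import *
go(.5475,-.016,.091)
c=snap('scene'); save(c,'s3.png',(190,190,310,280),6.5)
c=snap('top')
```

```text
pos [ 0.5481 -0.0162  0.0895] rot [ 1.7994e+02  8.0000e-02 -7.7200e+00] q [-1.7  4.6 -7.2 78.3 -0.  96.1] t 4.7 F [ 10.   -3.4 -10.8] T [-0.63 -1.34 -0.15] op 0.0542
TOTAL [-0.02 -0.   -0.06] roll 0
```

View pics/s3.png

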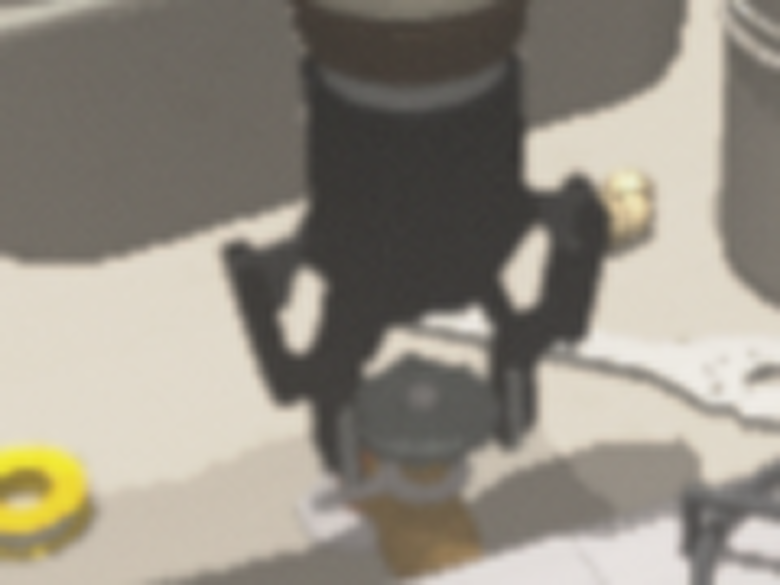

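Request:
arm_command(increments=[[[0,0,0],-1],[[0,0,0],-2],[[0,0,0],-3],[[0,0,0],-4],[[0,0,0],-5]])

```text
time: 5.3
ee_pos: [0.5494, -0.0161, 0.0895]
tcp_rot: [179.9, -0.0, 22.5]
wrist_force: [11.2, 1.6, -11.7]
opening: 0.0541
```

Request:
arm_command(increments=[[[0,0,0],-1],[[0,0,0],-2],[[0,0,0],-3],[[0,0,0],-4],[[0,0,0],-5]])

```text
time: 5.8
ee_pos: [0.5505, -0.0154, 0.0895]
tcp_rot: [179.9, -0.1, 52.8]
wrist_force: [8.8, 5.9, -10.7]
opening: 0.0545
```

Request:
arm_command(increments=[[[0,0,0],-1],[[0,0,0],-2],[[0,0,0],-3],[[0,0,0],-4],[[0,0,0],-5]])

```text
time: 6.3
ee_pos: [0.5511, -0.0143, 0.0895]
tcp_rot: [179.8, -0.2, 83.1]
wrist_force: [5.3, 9.0, -8.3]
opening: 0.0542
```

Run:
```python
from h import *
go(.5475,-.016,.091)
c=snap('scene'); save(c,'s4.png',(220,220,280,265),13)
```

```text
pos [ 0.5511 -0.0143  0.0895] rot [ 1.7981e+02 -1.7000e-01  8.3110e+01] q [-1.6  4.7 -7.1 78.   0.2  5.3] t 6.3 F [ 5.3  9.  -8.3] T [ 1.14 -0.87 -0.09] op 0.0542
TOTAL [-0.09 -0.13 -0.06] roll 0
```

View pics/s4.png

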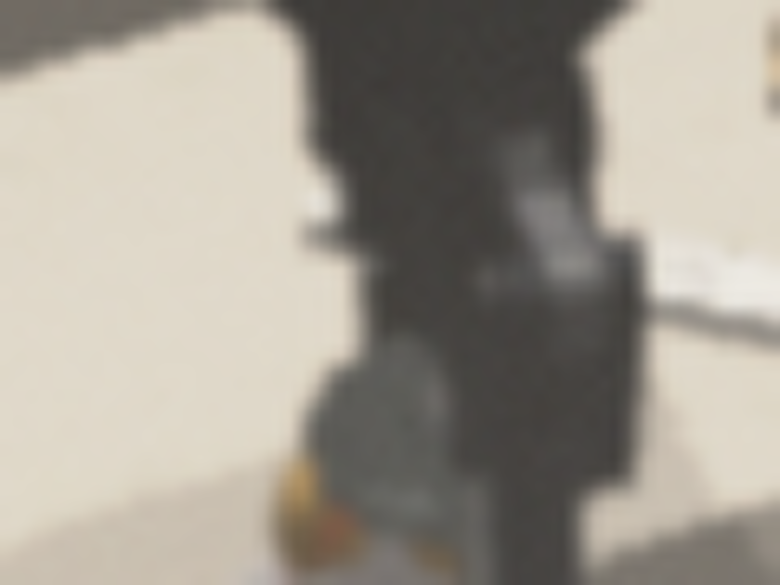

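Request:
arm_command(increments=[[[-0.05,-0.08,0],-1],[[-0.05,-0.08,0],-2],[[-0.05,-0.08,0],-3],[[-0.05,-0.08,0],-4],[[-0.05,-0.08,0],-4.7]])

```text
time: 6.85
ee_pos: [0.5509, -0.0131, 0.0895]
tcp_rot: [179.5, -0.2, 112.1]
wrist_force: [11.8, 15.5, -12.9]
opening: 0.0541
```

Request:
arm_command(increments=[[[0,0,0],0],[[0,0,0],0],[[0,0,0],0],[[0,0,0],0]], claw=-1)

```text
time: 7.25
ee_pos: [0.551, -0.0133, 0.09]
tcp_rot: [179.4, -0.2, 112.0]
wrist_force: [0.7, 0.3, -0.5]
opening: 0.0855
```

Run:
```python
from h import *
go(.5475,-.016,.17)
```

```text
pos [ 0.551  -0.0133  0.09  ] rot [ 1.7944e+02 -1.7000e-01  1.1200e+02] q [ -1.6   4.5  -7.3  77.8   0.4 -23.6] t 7.25 F [ 0.7  0.3 -0.5] T [-0.    0.01 -0.  ] op 0.0855
TOTAL [-0.04 -0.14 -3.2 ] roll 0
```

Request:
arm_command(increments=[[[0,0,-0.8],0],[[0,0,-2],0.5],[[0,0,-3.2],1.5],[[0,0,-4.2],2.7],[[0,0,-4.5],3.9]])

```text
time: 7.75
ee_pos: [0.5508, -0.0143, 0.2059]
tcp_rot: [179.3, -0.4, 88.3]
wrist_force: [1.2, 0.2, 0.1]
opening: 0.0854
```

Run:
```python
from h import *
go(.437,-.0215,.15,36)
c=snap('scene'); save(c,'s5.png',(230,230,280,270),14)
```

```text
pos [ 0.5508 -0.0143  0.2059] rot [179.32  -0.37  88.27] q [-1.7  3.8  4.8 90.3  0.4  0.1] t 7.75 F [1.2 0.2 0.1] T [-0.04 -0.04  0.05] op 0.0854
TOTAL [-0.44 -4.57  2.18] roll 8.71
```

View pics/s5.png

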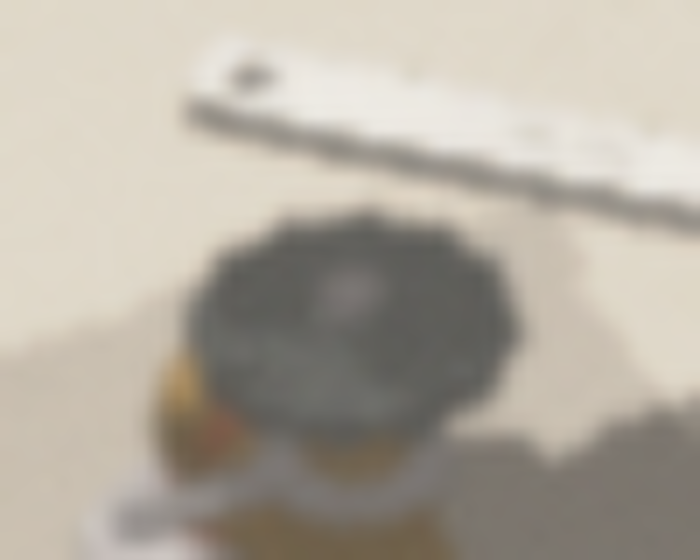

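Request:
arm_command(increments=[[[-0.1,-1,0],1.4],[[-0.2,-2,0.5],2.8],[[-0.3,-3,1],4.2],[[-0.4,-4,1.5],5.6],[[-0.4,-4.6,2.0],7.0]])

```text
time: 8.3
ee_pos: [0.4345, -0.02, 0.1536]
tcp_rot: [179.8, -0.7, 45.6]
wrist_force: [0.3, -0.9, 0.0]
opening: 0.0853
```

Run:
```python
from h import *
go(.437,-.0215,.1,36)
c=snap('scene'); save(c,'s6.png',(190,225,290,310),7.5); save(c,'s6b.png',(230,230,280,270),14)
c=snap('top'); save(c,'t6.png',(240,210,340,290),7.5)
```

```text
pos [ 0.4345 -0.02    0.1536] rot [179.76  -0.71  45.6 ] q [ -2.9 -12.3 -16.2  85.5   0.4  41.5] t 8.3 F [ 0.3 -0.9  0. ] T [-0.01  0.   -0.04] op 0.0853
TOTAL [-0.    0.11  2.15] roll 1.6
```

View pics/s6b.png

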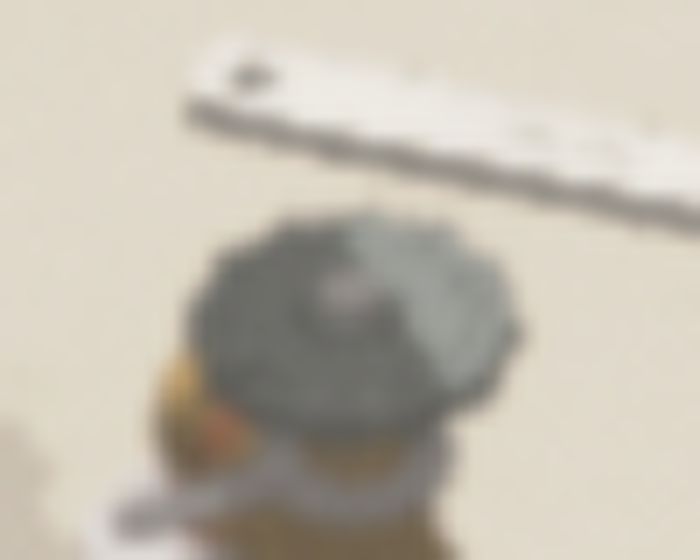

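View pics/t6.png

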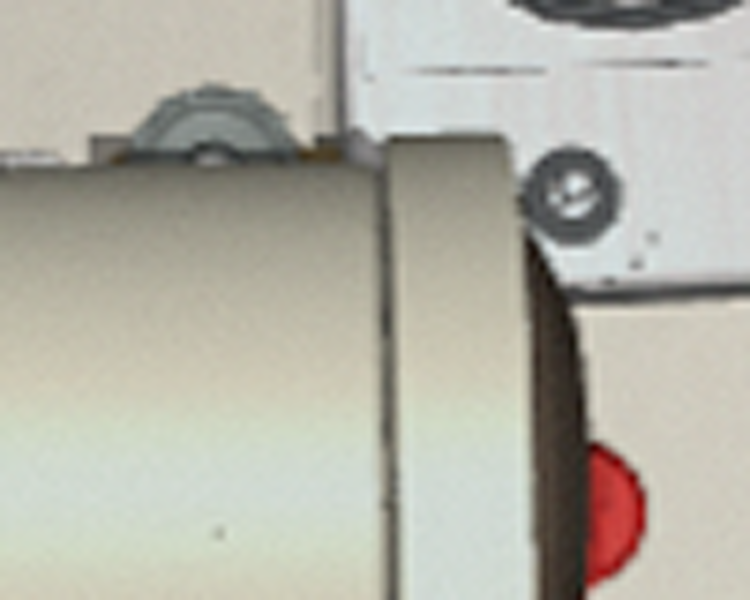

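View pics/s6.png

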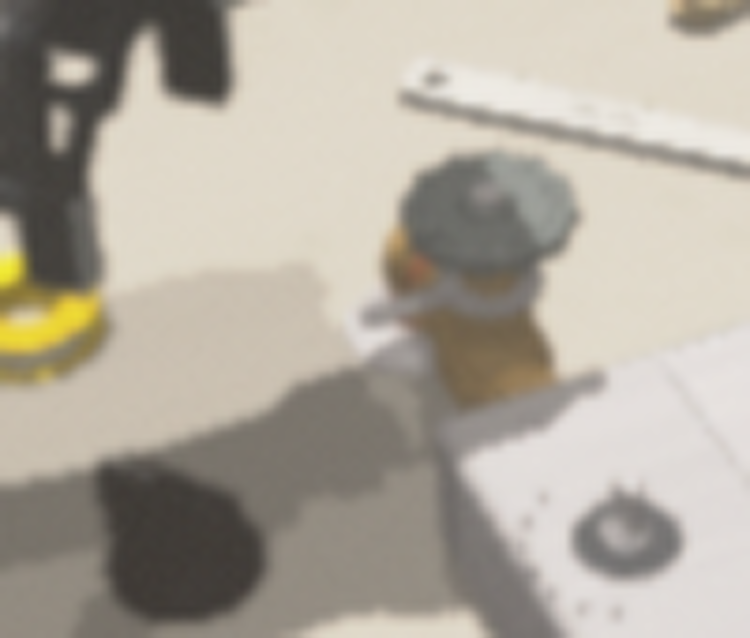

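Run:
```python
from h import *
go(.31,-.14,.25,36)
```

```text
pos [ 0.4341 -0.0198  0.153 ] rot [179.84  -0.65  45.78] q [ -2.8 -12.3 -16.2  85.6   0.4  41.4] t 8.4 F [0.9 0.1 0.7] T [-0.01 -0.04  0.04] op 0.0859
TOTAL [-6.86 -0.19 -3.96] roll 1.63
```

Request:
arm_command(increments=[[[-1.4,0,-0.8],0.4],[[-2.8,0,-1.6],0.8],[[-4.2,0,-2.4],1.2],[[-5.6,0,-3.2],1.6],[[-6.8,0,-3.9],1.6]])

```text
time: 8.9
ee_pos: [0.3141, -0.1434, 0.2502]
tcp_rot: [179.9, -0.7, 36.4]
wrist_force: [0.5, -0.4, 0.2]
opening: 0.0858
```

Run:
```python
from h import *
go(.437,-.0215,.1,36)
c=snap('scene'); save(c,'s7b.png',(230,230,280,270),14)
for y in (150,165,180,195): print(y,(proj(c,[[.5475+.023*np.cos(np.radians(y)),-.016+.023*np.sin(np.radians(y)),.109]])-[230,230])*14)
c=snap('top'); save(c,'t7.png',(240,210,340,290),7.5)
```

```text
pos [ 0.3141 -0.1434  0.2502] rot [179.86  -0.7   36.45] q [-25.  -22.9 -13.4  99.1   0.5  28.6] t 8.9 F [ 0.5 -0.4  0.2] T [-0.06 -0.02 -0.  ] op 0.0858
TOTAL [ 6.78 -1.01  6.09] roll 0.07
150 [[197.2616967  282.49919598]]
165 [[197.86127008 304.91864845]]
180 [[207.82168954 326.34281081]]
195 [[226.57820003 345.26192873]]
```

View pics/s7b.png

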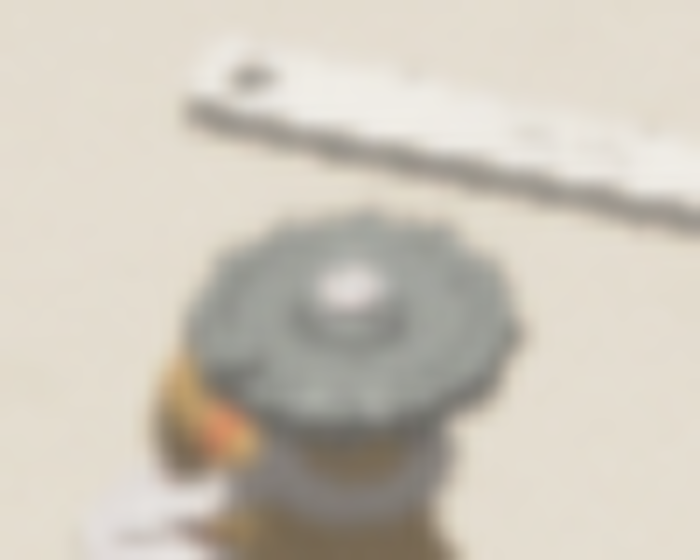

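View pics/t7.png

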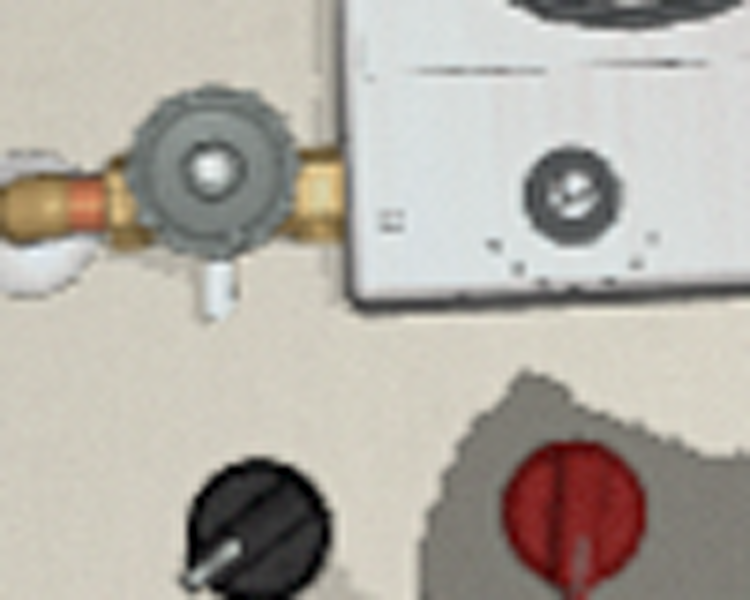

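Run:
```python
from h import *
a=load('top');b=load('scene')
for c,u,z in((b,(246.8,256.4),.108),(a,(270.9,242),.110)):
  p=plane(c,[u],z)[0]
  for ctr in((.5475,-.016),):
    q=p[:2]-ctr; print(p,np.hypot(*q),np.degrees(np.arctan2(q[1],q[0])))
save(b,'p1.png',(240,243,272,267),20); save(a,'p2.png',(252,218,286,256),16)
print(a['frame'][236:250,260:280].mean(2).astype(int))
```

```text
[ 0.52446391 -0.02725328  0.108     ] 0.025637821909922913 -153.96418773768062
[ 0.52458977 -0.02226955  0.11      ] 0.023752594515127463 -164.69529083408165
[[109 124 125 128 129 127 103  82  79  90 114 131 130 128 128 120 104 120
  110 137]
 [104 109 125 127 126 127 127 122 120 130 129 128 126 128 126 107 106 133
  133 148]
 [120  97 110 122 123 126 123 126 127 129 126 125 125 123 110 106 119 116
  102 120]
 [129 109 101 113 120 123 125 124 123 126 123 124 120 106  98 113 121 109
   91 105]
 [101  92 112  99  98 113 123 124 123 116 120 125  95 106 122 119  99  91
   98  94]
 [101 117 120 124 107  98  98  99  96  92 110 137 118 112 134 122 115 128
  109  90]
 [113 133 120 133 128 126 121 118 117 111 114 121  93 114 133 144 183 180
  171 152]
 [175 177 160 124 123 135 123 122 121 134 117  91 109 144 186 205 207 205
  207 206]
 [172 176 172 176 176 165 142 127 114 130 113 154 210 205 200 202 201 200
  200 201]
 [176 177 173 174 177 171 172 187 220 230 212 178 203 201 203 199 203 204
  202 201]
 [202 193 174 187 191 168 169 195 224 227 206 179 201 203 200 201 202 201
  200 200]
 [200 199 202 200 193 174 167 195 226 223 205 172 201 199 202 202 202 200
  201 202]
 [199 203 198 201 203 189 165 195 226 225 190 149 206 203 201 201 202 204
  202 202]
 [199 200 202 201 202 191 168 195 226 223 189 149 203 201 200 200 200 203
  203 202]]
```

View pics/p1.png

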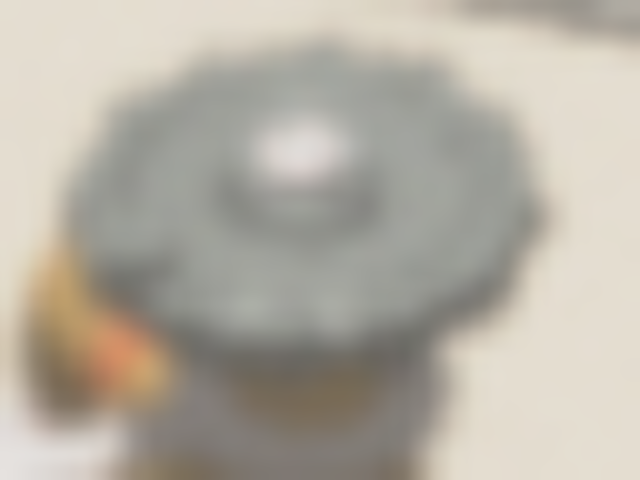

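View pics/p2.png

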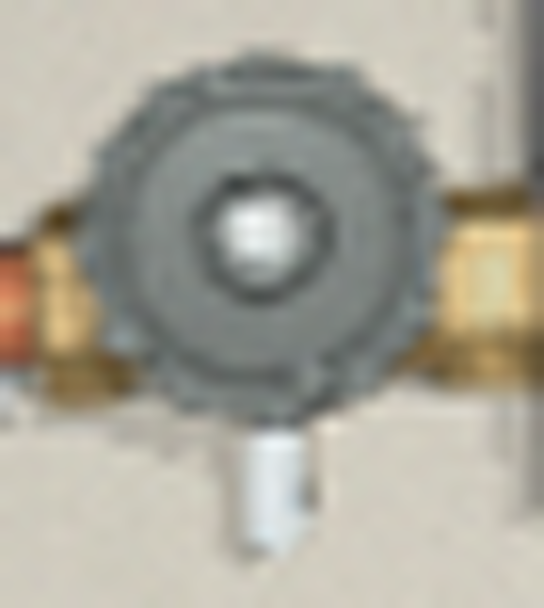

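Run:
```python
from h import *
a=load('top')
P=plane(a,[[268.6,245.5],[268.6,249]],.075); print(P, np.degrees(np.arctan2(P[1,1]+.016,P[1,0]-.5475)))
P=plane(a,[[271.,241.5]],.11); print(P,np.degrees(np.arctan2(P[0,1]+.0158,P[0,0]-.548)))
go(.548,-.0155,.16,30)
go(.548,-.0155,.0895,30)
```

```text
[[ 0.52085452 -0.01541175  0.075     ]
 [ 0.5122873  -0.01492839  0.075     ]] 178.2568834961326
[[ 0.52576025 -0.02257302  0.11      ]] -163.06211343982392
pos [ 0.3141 -0.1444  0.2515] rot [179.71  -0.76  36.31] q [-25.1 -23.  -13.3  99.1   0.5  28.6] t 9.0 F [ 0.8 -0.3 -0. ] T [ 0.04  0.   -0.03] op 0.0858
TOTAL [10.54  1.36  3.81] roll 1.05
pos [ 0.3141 -0.1444  0.2515] rot [179.71  -0.76  36.31] q [-25.1 -23.  -13.3  99.1   0.5  28.6] t 9.0 F [ 0.8 -0.3 -0. ] T [ 0.04  0.   -0.03] op 0.0858
TOTAL [10.51  1.35  6.63] roll 1.05
```

The pip stands past the pointer: the top view puts it about 18° over, and the scene view and the commanded turn say about 13–15°. I'll regrasp and turn it back about 15°.

Request:
arm_command(increments=[[[2,0.3,0],0],[[4,0.5,0],0],[[6,0.8,1],0],[[8,1.1,2.2],0],[[10,1.3,3.4],0]])

```text
time: 9.5
ee_pos: [0.5204, -0.0308, 0.1807]
tcp_rot: [179.7, -0.8, 36.6]
wrist_force: [1.6, 0.1, 0.9]
opening: 0.0854
```

Run:
```python
from h import *
go(.548,-.0155,.0895,36)
```

```text
pos [ 0.5204 -0.0308  0.1807] rot [179.68  -0.78  36.63] q [-3.5 -0.6 -2.5 87.3  0.3 49.9] t 9.5 F [1.6 0.1 0.9] T [-0.01 -0.04  0.06] op 0.0854
TOTAL [1.2  0.15 3.66] roll 0.1
```

Request:
arm_command(increments=[[[1.2,0.1,0.4],0],[[1.2,0.15,1.4],0],[[1.2,0.15,2.4],0],[[1.2,0.15,3.2],0],[[1.2,0.15,3.65],0]])

```text
time: 10.0
ee_pos: [0.5479, -0.0148, 0.0873]
tcp_rot: [179.8, -0.7, 36.9]
wrist_force: [0.4, -0.6, -0.7]
opening: 0.0852
```

Request:
arm_command(increments=[[[0,0,0],0],[[0,0,0],0],[[0,0,0],0],[[0,0,0],0],[[0,0,0],0]], claw=1, force=50)

```text
time: 10.5
ee_pos: [0.5489, -0.0141, 0.0884]
tcp_rot: [179.8, -0.8, 37.0]
wrist_force: [3.5, 4.2, -4.9]
opening: 0.0547
```

Request:
arm_command(increments=[[[0,0,0],0.8],[[0,0,0],1.6],[[0,0,0],2.5],[[0,0,0],2.5],[[0,0,0],2.5]])

```text
time: 11.0
ee_pos: [0.5489, -0.014, 0.0885]
tcp_rot: [180.0, -0.9, 22.1]
wrist_force: [0.4, 0.6, -7.3]
opening: 0.0537
```

Request:
arm_command(increments=[[[0,0,0],0],[[0,0,0],0],[[0,0,0],0],[[0,0,0],0]], claw=-1)

```text
time: 11.4
ee_pos: [0.5492, -0.0141, 0.0891]
tcp_rot: [180.0, -0.9, 22.2]
wrist_force: [-1.0, 0.4, 0.5]
opening: 0.0855
```

Run:
```python
from h import *
go(.548,-.0155,.18,36)
```

```text
pos [ 0.5492 -0.0141  0.0891] rot [179.96  -0.92  22.15] q [-1.6  3.8 -8.1 77.2  0.3 66.2] t 11.4 F [-1.   0.4  0.5] T [ 0.04  0.02 -0.01] op 0.0855
TOTAL [-0.01  0.04 -3.64] roll -2.31
```

Request:
arm_command(increments=[[[0,0,-1],0],[[0,0,-2.4],0],[[0,0,-3.8],0],[[-1,-0.2,-5],0],[[-2.4,-0.4,-6],0]])

```text
time: 11.9
ee_pos: [0.4877, -0.0281, 0.2396]
tcp_rot: [179.9, -1.0, 22.2]
wrist_force: [-0.8, -1.5, 0.2]
opening: 0.0849
```

Run:
```python
from h import *
go(.31,-.14,.25,36)
```

```text
pos [ 0.4877 -0.0281  0.2396] rot [179.93  -0.97  22.21] q [-3.5 -4.4  0.4 93.9  0.4 64.3] t 11.9 F [-0.8 -1.5  0.2] T [-0.03  0.03 -0.01] op 0.0849
TOTAL [-8.27  1.46 -0.55] roll -2.3
```

Request:
arm_command(increments=[[[-1.7,0.3,0],-0.5],[[-3.4,0.6,-0.1],-1],[[-5,0.9,-0.2],-1.5],[[-6.6,1.2,-0.4],-2],[[-8.2,1.4,-0.5],-2.3]])

```text
time: 12.4
ee_pos: [0.3097, -0.1386, 0.2493]
tcp_rot: [179.6, -1.0, 36.2]
wrist_force: [-0.1, -0.5, 0.2]
opening: 0.0855
```

Run:
```python
from h import *
b=snap('scene'); a=snap('top')
save(b,'p3.png',(240,243,272,267),20); save(a,'p4.png',(252,218,286,256),16)
go(.437,-.0215,.1,36)
```

```text
pos [ 0.3084 -0.1395  0.25  ] rot [179.55  -0.96  35.89] q [-24.8 -24.3 -14.3  99.1   0.6  29.3] t 12.5 F [ 0.9 -0.9  0.6] T [ 0.03 -0.02  0.01] op 0.0849
TOTAL [ 6.83 -0.86  6.11] roll -0.02
```

View pics/p3.png

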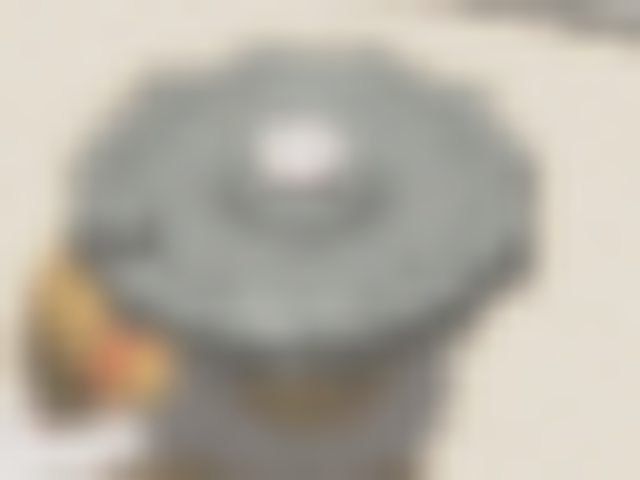

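View pics/p4.png

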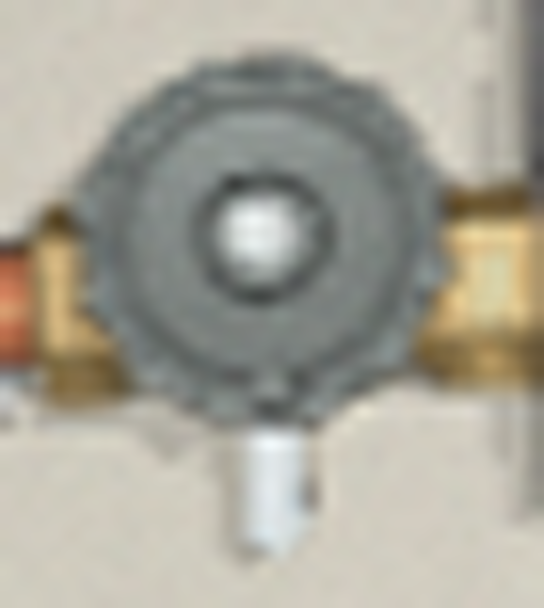

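Request:
arm_command(increments=[[[1.4,-0.2,1.2],0],[[2.8,-0.4,2.4],0],[[4.2,-0.6,3.6],0],[[5.6,-0.7,4.8],0],[[6.85,-0.85,6.1],0]])

```text
time: 13.0
ee_pos: [0.439, -0.0197, 0.0996]
tcp_rot: [179.5, -1.0, 35.9]
wrist_force: [0.4, -1.6, 0.7]
opening: 0.0854
```

Run:
```python
from h import *
go(.438,-.0212,.027,36)
b=snap('scene'); save(b,'k1.png',(180,210,280,310),6)
```

```text
pos [ 0.439  -0.0197  0.0996] rot [179.5   -1.05  35.93] q [ -2.7 -11.8 -21.7  79.    0.3  51.3] t 13.0 F [ 0.4 -1.6  0.7] T [-0.03  0.    0.02] op 0.0854
TOTAL [-0.12 -0.    2.9 ] roll -0.01
```

View pics/k1.png

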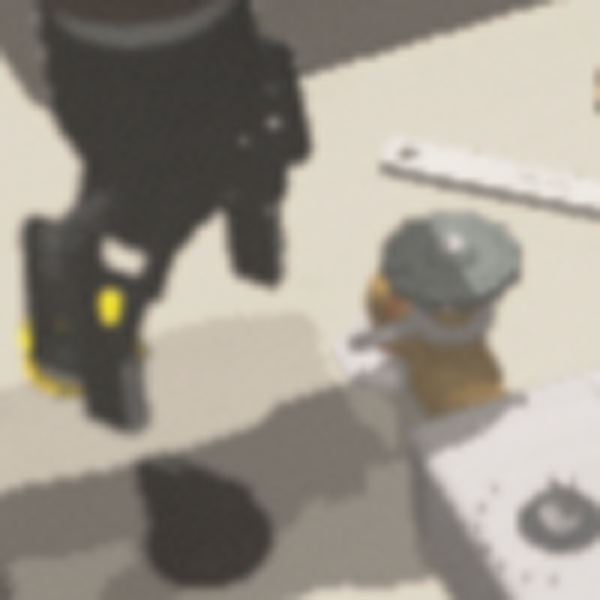

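Request:
arm_command(increments=[[[-0.1,0,0.8],0],[[-0.1,0,1.6],0],[[-0.1,0,2.3],0],[[-0.1,0,2.7],0],[[-0.1,0,2.85],0]])

```text
time: 13.55
ee_pos: [0.4379, -0.0186, 0.0219]
tcp_rot: [179.8, -0.8, 36.0]
wrist_force: [-0.2, -0.2, -0.2]
opening: 0.0856
```

Request:
arm_command(increments=[[[0,0,0],0],[[0,0,0],0],[[0,0,0],0],[[0,0,0],0],[[0,0,0],0]], claw=0.6, force=40)

```text
time: 14.05
ee_pos: [0.4386, -0.0189, 0.0235]
tcp_rot: [179.7, -0.9, 36.0]
wrist_force: [0.1, -0.8, 1.8]
opening: 0.0173
```

Run:
```python
from h import *
go(.438,-.0212,.026,36)
b=snap('scene'); save(b,'k2.png',(180,250,260,310),9)
```

```text
pos [ 0.4386 -0.0189  0.0235] rot [179.69  -0.86  35.97] q [ -2.7  -9.6 -28.4  70.4   0.3  51.4] t 14.05 F [ 0.1 -0.8  1.8] T [-0.13  0.35 -0.01] op 0.0173
TOTAL [-0.07  0.06 -0.1 ] roll -0.0
```

View pics/k2.png

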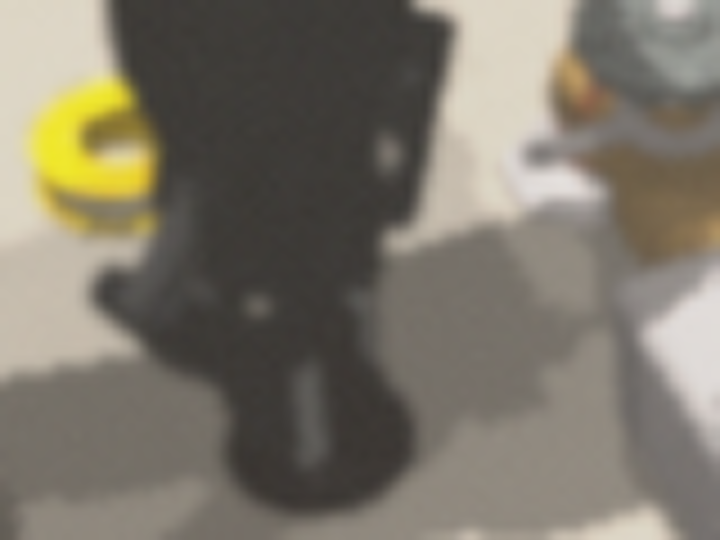

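Request:
arm_command(increments=[[[0,0,-0.06],0],[[0,0,-0.06],0],[[0,0,-0.06],0],[[0,0,-0.06],0],[[0,0,-0.06],0]], claw=1, force=60)

```text
time: 14.6
ee_pos: [0.4384, -0.0188, 0.0246]
tcp_rot: [179.7, -0.9, 36.0]
wrist_force: [0.2, 1.2, -0.7]
opening: 0.014
```

Run:
```python
from h import *
go(.4375,-.0212,.026,36)
```

```text
pos [ 0.4384 -0.0188  0.0246] rot [179.71  -0.86  35.98] q [ -2.6  -9.7 -28.3  70.6   0.3  51.4] t 14.6 F [ 0.2  1.2 -0.7] T [-0.04 -0.01 -0.  ] op 0.014
TOTAL [-0.09  0.06 -0.06] roll -0.0
```

Request:
arm_command(increments=[[[0,0,-1],0],[[0,0,-2],0],[[0,0,-3.2],-0.5],[[0,0,-4.4],-1.5],[[0,0,-5.4],-2.7]])

```text
time: 15.1
ee_pos: [0.4364, -0.0194, 0.1612]
tcp_rot: [179.4, -0.8, 52.4]
wrist_force: [0.5, -0.2, -1.1]
opening: 0.0137
```

Run:
```python
from h import *
go(.5375,-.1315,.16,100)
```

```text
pos [ 0.4364 -0.0194  0.1612] rot [179.44  -0.76  52.43] q [ -2.7 -12.3 -15.3  86.1   0.3  34.8] t 15.1 F [ 0.5 -0.2 -1.1] T [ 0.04 -0.   -0.04] op 0.0137
TOTAL [-1.09  5.94  0.09] roll -7.93
```

Request:
arm_command(increments=[[[-0.2,1.2,0],-1.4],[[-0.4,2.4,0],-2.8],[[-0.6,3.6,0],-4.2],[[-0.8,4.8,0],-5.6],[[-1.1,5.9,0],-7]])

```text
time: 15.6
ee_pos: [0.5374, -0.1322, 0.1618]
tcp_rot: [179.1, -0.2, 94.8]
wrist_force: [1.2, -0.8, -0.6]
opening: 0.0143
```

Run:
```python
from h import *
go(.5375,-.1315,.13,100)
b=snap('scene'); save(b,'f1.png',(235,240,315,310),10)
```

```text
pos [ 0.5374 -0.1322  0.1618] rot [179.09  -0.2   94.77] q [-14.1   3.8  -0.1  85.3   0.5 -18.8] t 15.6 F [ 1.2 -0.8 -0.6] T [ 0.04 -0.   -0.02] op 0.0143
TOTAL [ 0.02 -0.01  1.27] roll -0.87
```

View pics/f1.png

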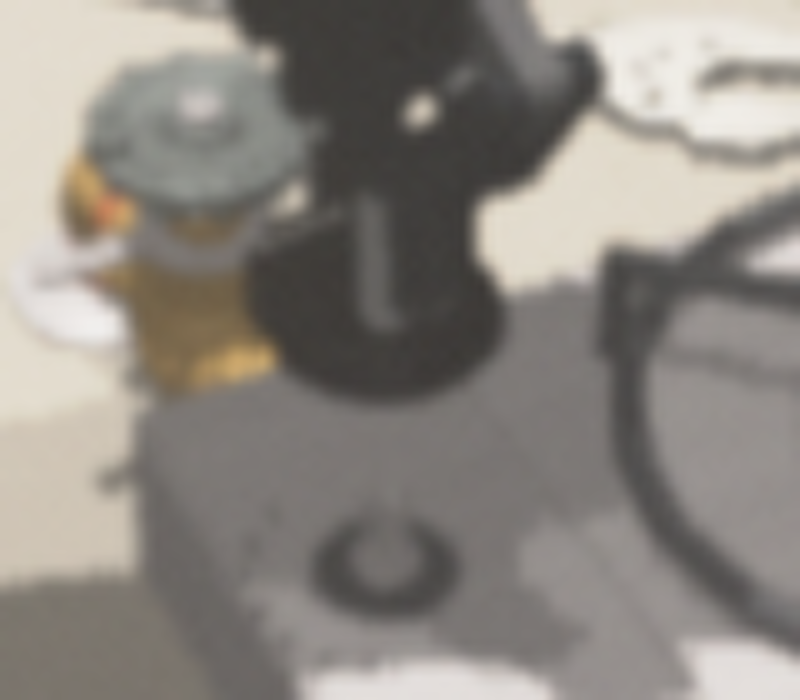

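Run:
```python
from h import *
b=load('scene'); np.set_printoptions(precision=1,suppress=True)
th=np.radians(np.arange(0,360,3))
C=np.array([.5387,-.1322])
for z in(.1372,.1492):
    p=(proj(b,np.c_[C[0]+.026*np.cos(th),C[1]+.026*np.sin(th),0*th+z])-[235,240])*10+5
    print(z,'x',p[:,0].min(),p[:,0].max(),'y',p[:,1].min(),p[:,1].max())
# disc
p=(proj(b,np.c_[.5391+.016*np.cos(th),-.133+.016*np.sin(th),0*th+.068])-[235,240])*10+5
print('disc',p.min(0),p.max(0))
g=b['frame'][240:310,235:315].astype(int).mean(2)
print('row 272',g[30,20:60].astype(int)); print('row 270',g[28,20:60].astype(int)); print('col 273',g[30:50,38].astype(int)); print('row296',g[56,26:50].astype(int)); print('col273',g[48:66,38].astype(int))
```

```text
0.1372 x 257.7074735406319 505.79515247281904 y 244.69664993017716 409.7535441841643
0.1492 x 256.5074565579084 506.5011381780738 y 201.53830928167338 365.83136140517695
disc [313.2 514.3] [459.5 618. ]
row 272 [ 94  93  93  91  79  66  63  60  61  61  62  61  61  59  61  70  91  98
  90  76  65  65  62  65  67  64  59  59  59  68  97 121 124 124 122 120
 121 121 120 110]
row 270 [ 94  95  93  89  76  67  62  61  59  61  61  59  59  61  61  73  91  98
  89  71  62  61  61  62  61  62  59  59  67 115 177 195 185 181 173 150
 143 147 153 130]
col 273 [ 90  96  91  72  63  64  64  63  63  69  91 115 120 120 120 120 120 120
 120 119]
row296 [119 120 121 119 113  93  76  74  80  96 108 111 112 110 109 101  84  75
  75  87 106 116 118 119]
col273 [120 119 114 108 106 106 107 109 112 111 102  84  77  91 119 140 143 151]
```

Run:
```python
from h import *
go(.5378,-.1328,.122,100)
```

```text
pos [ 0.5391 -0.1348  0.1612] rot [ 1.7906e+02 -1.1000e-01  9.5370e+01] q [-14.2   4.    0.1  85.2   0.4 -19.6] t 15.65 F [-4.6 -1.3 -2.3] T [-0.04  0.34 -0.01] op 0.0134
TOTAL [ 0.08 -0.07  1.57] roll -0.77
```

Request:
arm_command(increments=[[[0.08,-0.07,0.4],-0.4],[[0.08,-0.07,0.8],-0.8],[[0.08,-0.07,1.2],-0.8],[[0.08,-0.07,1.5],-0.8],[[0.08,-0.07,1.55],-0.8]])

```text
time: 16.15
ee_pos: [0.5373, -0.1326, 0.1213]
tcp_rot: [179.1, -0.1, 100.1]
wrist_force: [0.0, -0.1, -1.5]
opening: 0.014
```

Request:
arm_command(increments=[[[0,0,0],0],[[0,0,0],0]])

```text
time: 16.35
ee_pos: [0.5374, -0.1325, 0.1216]
tcp_rot: [179.1, -0.1, 100.1]
wrist_force: [0.0, -0.0, 0.4]
opening: 0.0138
```

Run:
```python
from h import *
go(.5378,-.1328,.1136,100)
o=get_obs()
b=snap('scene'); save(b,'f2.png',(235,240,315,310),10)
T=o['ee_pos']; Rm=Ro.from_euler('xyz',o['tcp_rot'],degrees=True).as_matrix()
th=np.radians(np.arange(0,360,3))
for off in(0,.0014):
  C=T+Rm@[0,off,.0246]; print('underside centre',C)
  p=(proj(b,np.c_[C[0]+.026*np.cos(th),C[1]+.026*np.sin(th),0*th+C[2]])-[235,240])*10+5
  print(p.min(0).round(1),p.max(0).round(1))
g=b['frame'][240:310,235:315].astype(int).mean(2).astype(int)
for r in (36,38,40,42): print(r,g[r,18:58])
print('col',g[40:64,38],g[40:64,40])
```

```text
pos [ 0.5374 -0.1325  0.1216] rot [ 1.7912e+02 -6.0000e-02  1.0011e+02] q [-14.1   4.   -4.3  80.9   0.4 -24.2] t 16.35 F [ 0.  -0.   0.4] T [-0.05  0.05 -0.05] op 0.0138
TOTAL [-0.02  0.01  0.32] roll 0.02
underside centre [ 0.53774119 -0.13240488  0.09700443]
[258.  386.5] [500.  553.9]
underside centre [ 0.53911931 -0.13215929  0.09702605]
[263.3 383.9] [505.1 551. ]
36 [103 113 128 135 147 159 160 157 159 158 152 115  83  75  78  81  81  73
  79  91  91  78  65  61  60  61  60  61  64  82 106 116 121 122 121 121
 121 121 121 121]
38 [105 116 125 123 126 130 127 122 107  88  84  84  84  79  71  65  60  62
  77  94  95  80  65  60  60  61  60  59  64  85 112 120 121 121 122 122
 121 121 122 119]
40 [116 118 120 119 119 119 116 105  88  79  76  68  63  61  59  58  59  62
  76  91  94  79  66  59  61  61  60  60  60  69  93 113 121 121 121 119
 119 120 119 119]
42 [120 118 119 119 119 119 114  91  69  62  60  58  59  58  59  58  58  62
  75  93  95  81  66  61  61  61  61  59  61  59  65  85 109 118 119 119
 121 119 119 120]
col [ 94  95  95  95  96  94  90  77  62  59  61  60  61  63  78  98 110 109
  99  82  76  82 102 118] [ 66  67  66  65  67  73  79  72  62  60  61  60  59  64  82 101 107 103
  89  76  75  84 103 118]
```

View pics/f2.png

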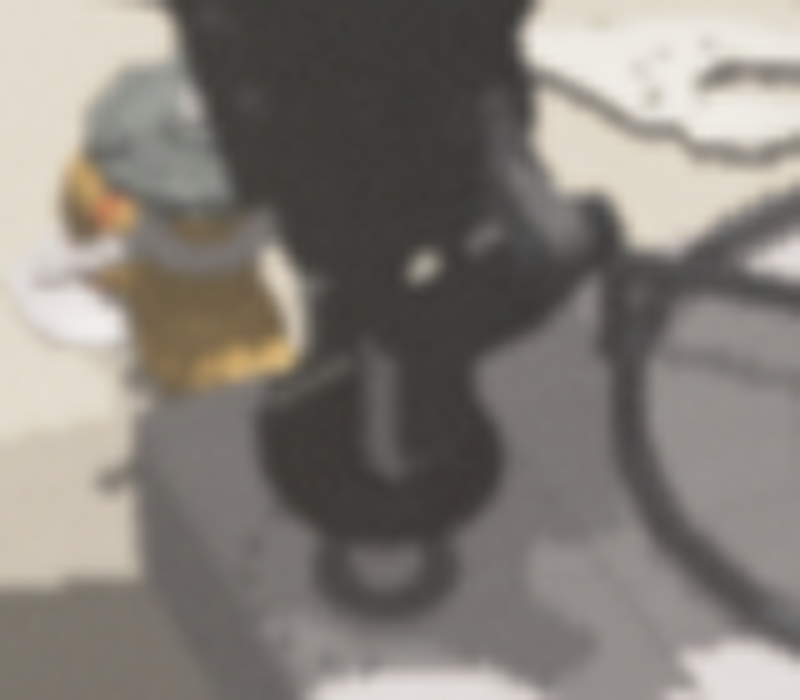

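Request:
arm_command(increments=[[[-0.03,0.02,0.1],0],[[-0.03,0.02,0.2],0],[[-0.03,0.02,0.3],0],[[-0.03,0.02,0.4],0],[[-0.03,0.02,0.45],0]])

```text
time: 16.9
ee_pos: [0.5383, -0.1332, 0.1105]
tcp_rot: [179.1, -0.1, 100.1]
wrist_force: [0.1, 0.6, 3.1]
opening: 0.0137
```

Run:
```python
from h import *
go(.5377,-.1333,.105,100)
```

```text
pos [ 0.5383 -0.1332  0.1105] rot [ 1.7908e+02 -5.0000e-02  1.0011e+02] q [-14.1   4.2  -5.3  79.7   0.4 -24.2] t 16.9 F [0.1 0.6 3.1] T [ 0.08  0.15 -0.03] op 0.0137
TOTAL [-0.   -0.03  0.22] roll 0.02
```

Request:
arm_command(increments=[[[0,0,0.1],0],[[0,0,0.2],0],[[0,0,0.25],0],[[0,0,0.25],0]])

```text
time: 17.3
ee_pos: [0.5385, -0.132, 0.104]
tcp_rot: [179.1, -0.2, 100.2]
wrist_force: [0.1, 7.1, 2.4]
opening: 0.0137
```

Run:
```python
from h import *
go(.5377,-.1333,.105,100)
```

```text
pos [ 0.5385 -0.132   0.104 ] rot [179.05  -0.19 100.16] q [-14.    4.3  -5.9  79.    0.6 -24.2] t 17.3 F [0.1 7.1 2.4] T [ 1.45 -0.02  0.05] op 0.0137
TOTAL [-0.05 -0.04 -0.04] roll 0.03
```

Run:
```python
from h import *
b=snap('scene'); save(b,'f3.png',(235,240,315,310),10)
```

```text
(no output)
```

View pics/f3.png

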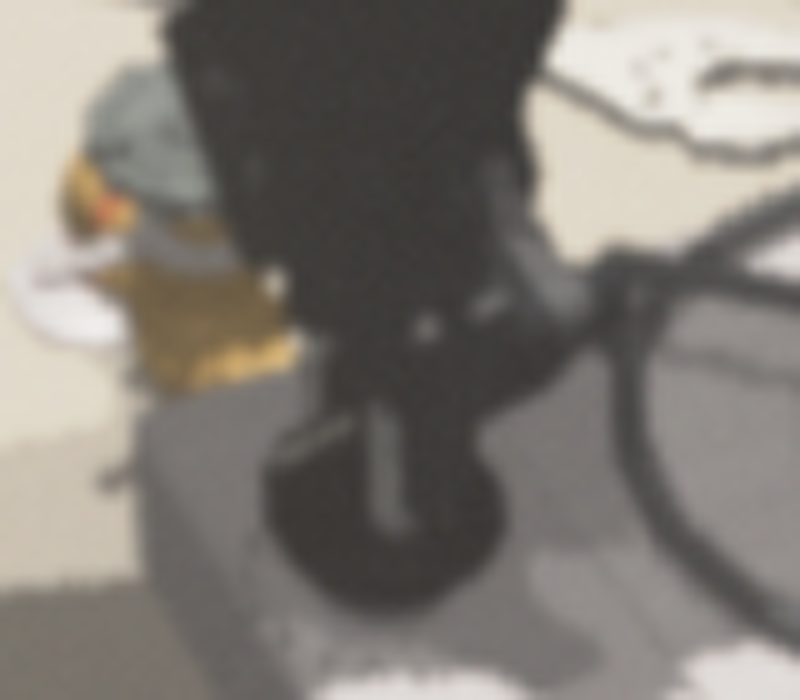

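Request:
arm_command(increments=[[[0.03,0,0.1],0],[[0.03,0,0.2],0],[[0.03,0,0.25],0],[[0.03,0,0.25],0]])

```text
time: 17.75
ee_pos: [0.5384, -0.1312, 0.0976]
tcp_rot: [179.1, -0.2, 100.2]
wrist_force: [-0.4, 1.6, 2.7]
opening: 0.0138
```

Run:
```python
from h import *
go(.5377,-.1333,.0946,100)
```

```text
pos [ 0.5384 -0.1312  0.0976] rot [179.06  -0.2  100.16] q [-14.    4.4  -6.5  78.3   0.6 -24.1] t 17.75 F [-0.4  1.6  2.7] T [ 0.27  0.18 -0.01] op 0.0138
TOTAL [-0.08 -0.04  0.12] roll 0.03
```

Request:
arm_command(increments=[[[0.02,0,0.08],0],[[0.02,0,0.16],0],[[0.02,0,0.2],0],[[0.02,0,0.2],0],[[0.02,0,0.2],0]])

```text
time: 18.25
ee_pos: [0.5385, -0.131, 0.0934]
tcp_rot: [179.0, -0.1, 100.1]
wrist_force: [-2.2, -1.1, 7.6]
opening: 0.0144
```

Run:
```python
from h import *
go(.5377,-.1333,.0946,100)
```

```text
pos [ 0.5385 -0.131   0.0934] rot [ 1.7902e+02 -1.5000e-01  1.0014e+02] q [-13.9   4.4  -7.   77.8   0.5 -24.1] t 18.25 F [-2.2 -1.1  7.6] T [-0.2   0.62  0.08] op 0.0144
TOTAL [-0.08 -0.05 -0.05] roll 0.02
```

Request:
arm_command(increments=[[[0,0,0.06],0],[[0,0,0.12],0],[[0,0,0.12],0],[[0,0,0.12],0]])

```text
time: 18.65
ee_pos: [0.5388, -0.1311, 0.0929]
tcp_rot: [178.9, -0.1, 100.1]
wrist_force: [-8.4, 0.7, 21.5]
opening: 0.0137
```

Run:
```python
from h import *
go(.5377,-.1333,.0946,100)
b=snap('scene'); save(b,'f4.png',(215,225,315,310),8)
```

```text
pos [ 0.5388 -0.1311  0.0929] rot [ 1.7890e+02 -9.0000e-02  1.0013e+02] q [-13.9   4.3  -7.1  77.6   0.5 -24.1] t 18.65 F [-8.4  0.7 21.5] T [ 0.35  1.68 -0.  ] op 0.0137
TOTAL [-0.08 -0.06 -0.07] roll 0.02
```

View pics/f4.png

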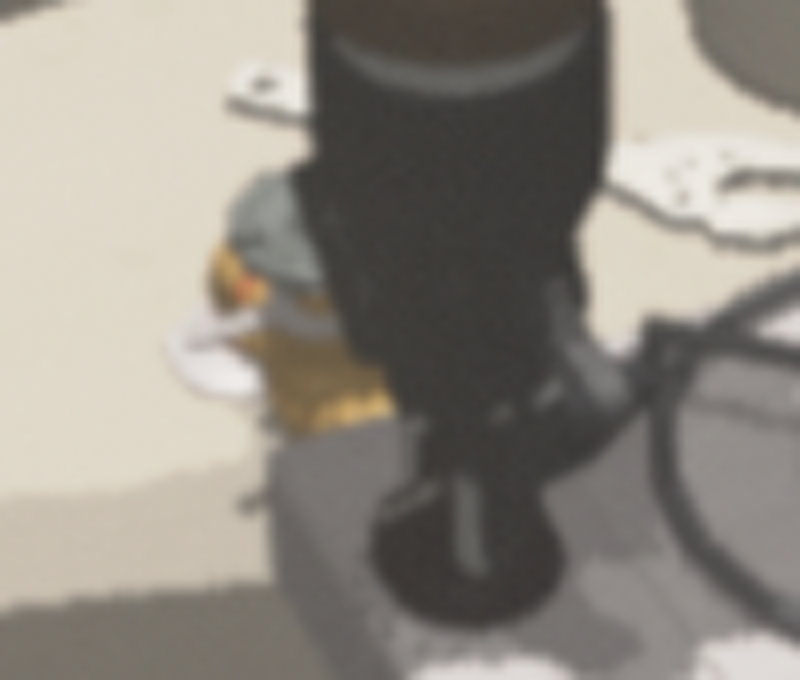

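Run:
```python
from h import *
b=load('scene'); th=np.radians(np.arange(0,360,3))
for z in(.068,.070,.075,.084):
    p=proj(b,np.c_[.539+.026*np.cos(th),-.1325+.026*np.sin(th),0*th+z]); print(z,p.max(0).round(1),p.min(0).round(1))
g=b['frame'].astype(int).mean(2).astype(int); print(g[296:308,272],g[296:308,274])
for r in(290,292,294): print(r,g[r,256:268],g[r,280:292])
go(.5385,-.1311,.0929,100)
```

```text
0.068 [284.9 304.5] [261.1 287.7]
0.07 [284.9 303.9] [261.1 287. ]
0.075 [284.9 302.2] [261.1 285.4]
0.084 [285.  299.2] [261.  282.4]
[ 65  58  60  60  59  58  64  87 115 128 133 165] [ 81  66  60  61  59  60  62  81 112 133 147 176]
290 [117 117 117 116 111  93  75  70  63  59  58  57] [ 59  59  60  72  97 111 114 114 114 115 113 116]
292 [114 117 116 116 109  84  63  58  59  57  58  56] [ 60  57  57  58  69  97 112 114 115 115 114 114]
294 [112 114 114 108  97  77  62  58  56  57  58  55] [ 58  57  57  59  61  81 106 114 118 124 119 117]
pos [ 0.5388 -0.1312  0.093 ] rot [ 1.7889e+02 -8.0000e-02  1.0013e+02] q [-13.9   4.3  -7.1  77.6   0.5 -24.1] t 18.7 F [-8.4  1.9 21.2] T [ 0.29  1.71 -0.  ] op 0.0139
TOTAL [ 0.01 -0.01  0.  ] roll 0.02
```

```bash
cat >> h.py <<'E'
def tz(n=6):
    L=[]
    for _ in range(n):
        camera('top'); o=get_obs(); L.append(np.r_[o['torque'],o['wrist_force'],o['tcp_rot'][2],o['ee_pos']])
    print(np.mean(L,0).round(4),'sd Tz',np.std(L,0)[2].round(3))
E
python3 -c "
from h import *
tz()"
```

```text
[ 3.447000e-01  1.673300e+00  3.110000e-02 -8.521600e+00  1.608900e+00
  2.133780e+01  1.001306e+02  5.388000e-01 -1.312000e-01  9.290000e-02] sd Tz 0.026
```

Request:
arm_command(increments=[[[0,0,-0.02],0.5],[[0,0,-0.02],1],[[0,0,-0.02],1],[[0,0,-0.02],1]])

```text
time: 19.4
ee_pos: [0.5389, -0.1314, 0.0938]
tcp_rot: [178.9, -0.2, 94.1]
wrist_force: [-1.3, -0.5, 4.9]
opening: 0.0139
```

```bash
python3 -c "
from h import *
tz()"
```

```text
[-9.81000e-02  3.83900e-01  1.84000e-02 -1.50010e+00 -5.25500e-01
  5.68260e+00  9.41241e+01  5.38900e-01 -1.31400e-01  9.38000e-02] sd Tz 0.014
```

Request:
arm_command(increments=[[[0,0,0],-0.5],[[0,0,0],-1],[[0,0,0],-1],[[0,0,0],-1]])

```text
time: 20.1
ee_pos: [0.5391, -0.1314, 0.0941]
tcp_rot: [178.8, -0.1, 100.1]
wrist_force: [-0.9, 1.1, 4.5]
opening: 0.0134
```

```bash
python3 -c "
from h import *
tz()"
```

```text
[ 1.135000e-01  2.845000e-01  9.500000e-03 -1.198400e+00  7.124000e-01
  5.466400e+00  1.001235e+02  5.391000e-01 -1.314000e-01  9.410000e-02] sd Tz 0.028
```

Request:
arm_command(increments=[[[0,0,0],-0.5],[[0,0,0],-1],[[0,0,0],-1],[[0,0,0],-1]])

```text
time: 20.8
ee_pos: [0.5389, -0.1313, 0.0942]
tcp_rot: [178.8, 0.1, 106.1]
wrist_force: [-2.9, 1.5, 4.8]
opening: 0.0138
```

```bash
python3 -c "
from h import *
tz()"
```

```text
[ 2.346000e-01  6.204000e-01  5.700000e-03 -2.884500e+00  1.189800e+00
  5.318500e+00  1.061187e+02  5.389000e-01 -1.313000e-01  9.420000e-02] sd Tz 0.016
```

Request:
arm_command(increments=[[[0,0,0],-0.5],[[0,0,0],-1],[[0,0,0],-1],[[0,0,0],-1]])

```text
time: 21.5
ee_pos: [0.5386, -0.1312, 0.0943]
tcp_rot: [178.9, 0.2, 112.1]
wrist_force: [-2.8, 0.4, 5.6]
opening: 0.0136
```

```bash
python3 -c "
from h import *
tz()"
```

```text
[ 1.633000e-01  6.971000e-01 -8.700000e-03 -3.151600e+00  5.918000e-01
  5.051000e+00  1.121135e+02  5.386000e-01 -1.312000e-01  9.430000e-02] sd Tz 0.033
```

Request:
arm_command(increments=[[[0,0,0],1],[[0,0,0],2],[[0,0,0],3],[[0,0,0],3],[[0,0,0],3]])

```text
time: 22.3
ee_pos: [0.5388, -0.1313, 0.0945]
tcp_rot: [178.8, -0.2, 94.3]
wrist_force: [0.1, -0.4, 4.9]
opening: 0.0137
```

```bash
python3 -c "
from h import *
tz()"
```

```text
[-1.22700e-01  1.66000e-02 -1.12000e-02  1.72000e-01 -4.95600e-01
  4.70710e+00  9.42437e+01  5.38800e-01 -1.31300e-01  9.45000e-02] sd Tz 0.021
```

Request:
arm_command(increments=[[[0,0,0],0.5],[[0,0,0],1],[[0,0,0],1],[[0,0,0],1]])

```text
time: 23.0
ee_pos: [0.5385, -0.1315, 0.0944]
tcp_rot: [178.9, -0.3, 88.3]
wrist_force: [-1.7, -1.1, 5.4]
opening: 0.0139
```

```bash
python3 -c "
from h import *
tz()"
```

```text
[-2.35500e-01  4.21600e-01  1.25000e-02 -1.95540e+00 -1.16180e+00
  5.11760e+00  8.83373e+01  5.38500e-01 -1.31500e-01  9.44000e-02] sd Tz 0.013
```

Request:
arm_command(increments=[[[0,0,0],-0.9],[[0,0,0],-1.8],[[0,0,0.05],-1.8],[[0,0,0.12],-1.8],[[0,0,0.12],-1.8]])

```text
time: 23.8
ee_pos: [0.5389, -0.1315, 0.0931]
tcp_rot: [178.8, -0.0, 99.3]
wrist_force: [-4.5, 1.1, 15.5]
opening: 0.0137
```

```bash
python3 -c "
from h import *
tz()"
```

```text
[ 2.78800e-01  8.71800e-01  4.46000e-02 -3.98470e+00  1.30200e+00
  1.56626e+01  9.92551e+01  5.38900e-01 -1.31500e-01  9.31000e-02] sd Tz 0.014
```

Run:
```python
from h import *
b=snap('scene'); a=snap('top'); im=np.hstack([b['frame'],a['frame']])[:,:,::-1]; cv2.imwrite('pics/fin.png',cv2.resize(im,(800,300),interpolation=cv2.INTER_AREA))
save(b,'fin2.png',(225,235,305,310),9)
```

```text
(no output)
```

View pics/fin.png

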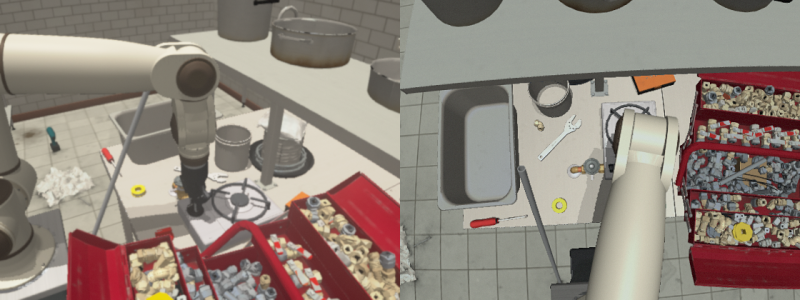

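View pics/fin2.png

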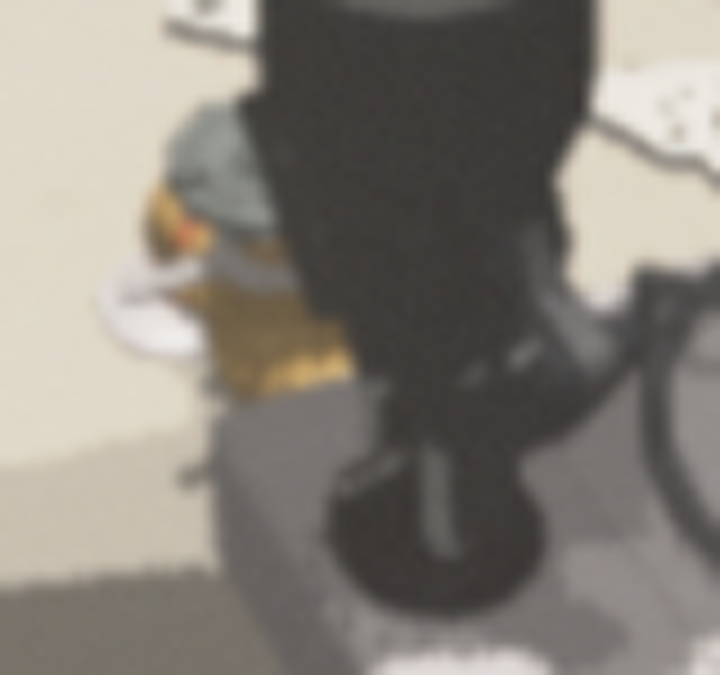

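The knob is down on the disc at crop (440,520) and level. The wheel, spool, wrench and elbow are where they were. I'm handing the job in.

```bash
python3 -c "
from h import *
print(job_done())"
```

```text
the job is handed in; nothing more can be done
None
```

I opened the supply valve, put the knob on the spindle flat to flat, and handed the job in with the gripper holding it pressed in. It took about 24 s of the 72 s; no verdict was reported.

- **Handwheel:** The first grasp turned it about 180° anticlockwise. The images then showed the pip about 15° past the pointer (estimates ranged from 13° to 18°), so I regrasped and turned it back about 15°. The top view then showed the pip over the pointer, but it is only a few pixels wide, so I would trust that to about 5°.
- **Fitting the knob:** I gripped it by its bar, turned it to match the flat at about 10°, and pushed it on. It dropped about 17 mm from first contact under a light push. A sideways force of 7 N appeared on the way down, and I shifted to relieve it.
- **Flat alignment:** A small turn of about 12° either way gave forces nearly symmetric about the final angle. The twisting moment itself was too small to show where the flats touch.
- **Pressed in:** The last reading was about 15.6 N at a hard stop, above the 7.2 N the spring needs there. The knob's underside measured about 70–72 mm above the counter in the image; 70 mm is expected when it is fully on and pressed. The arm pose puts it about 2 mm lower.
- **Bystanders:** The spool, wrench and elbow showed no movement in the last pictures. The tin and the plug were hidden by the arm then, but I never went near them.

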